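Load the sample shaker, lock it and zero its counter

ROBOT

A 6-joint arm with a two-finger parallel gripper is mounted at the origin on the work surface. World frame = base frame: x ahead of the robot, y to its left, z up, the work surface at z = 0. Lengths are in m, angles in degrees, forces in N, time in s.
With the tool pointing down it reaches from about 0.4 to 0.825 m from the base axis. Payload 7 kg.
Tool frame: the origin (TCP) lies midway between the tips of the shut fingers; the grasp point (between the pads) lies 19 mm behind it (ctrl.grip_point_offset is the distance from the TCP to the grasp point, in m); x points along the fingers, y is the direction in which the jaws open and shut, and the axes are right-handed (so a half turn about x gives the same grasp; the last joint's range is limited). The gripper opens to 88 mm and grips with 3 to 60 N. Pads are 19 mm wide; open, the fingers measure 130 mm over their backs; the gripper's body (78 mm by 193 mm) begins 47 mm behind the grasp point.
Start: joints at [-54.483, 20.546, 0.682, 0, -70.136, -16.507], TCP at [0.22, -0.638, 0.192] pointing down, gripper open.
Joint ranges: [-176.03, 176.03], [-82.01, 121.73], [-58.28, 71.71], [-173.87, 95.51], [-174.79, -0.11], [-173.66, 173.66]. Speed limits (degrees/s): [136.94, 136.94, 172.46, 180, 180, 180].

INTERFACE

Orientations are given as [roll, pitch, yaw] about the fixed x, y, z axes, in that order (R = Rz(yaw) Ry(pitch) Rx(roll)).
In Python, from plant import ctrl gives the robot as it stands.
- The arm moves only by the tool drive_tool, never from a script. Its argument "plan" is a list of rows, each a list of 3 entries, a list of its own where there are three numbers: the shift along the tool's x, y, z in m, then the turn, a rotation vector about the tool's x, y, z in degrees, then the opening, from 0 (shut) to 1 (fully open). In form: [[[dx, dy, dz], [wx, wy, wz], grip], ...]. A call has 1 to 20 rows; each row is the pose to reach, as a shift and turn from the pose measured when the call began, along the tool's axes at that moment; what a row does not reach only later rows make up. A row lasts 1/12 s, in which the tool goes at most 41.7 mm and 7.16 degrees, less where a joint would pass 70% of its speed; a pose out of reach is approached as far as the arm can. A call with a gripper value outside its range is refused whole. The fingers move at their own pace and stop on an object; the grip force is fixed at half the most. Time passes only in rows, so rows that repeat a pose let the fingers close. It gives the time, the measured TCP pose, the force and the opening at its end, in the units of the state.
- ctrl.get_obs(): the state, without advancing time (a new reading comes with each control period).
- ctrl.snapshot(name): name is "scene" or "side" or "wrist"; returns the picture (480x640x3 uint8, blue, green, red); there is no depth.
- ctrl.get_calibration(name): a dict with "fx", "fy", "cx", "cy" (pixels), "R" (3x3) and "t" (3): a world point X has camera coordinates R X + t. Camera axes: x right, y down, z forward; pixel columns grow to the right and rows downward; lengths in m; the calibration is good to about 2 mm. A picture is of the moment at which its call begins: read the wrist's pose just before it. get_calibration takes no time and is no camera call; for the wrist camera it gives the pose at the moment of the call.
- ctrl.close_job(): hands the job in, once; it reports no verdict.
Trained networks look in the newest picture that a camera, given by its name, has taken for a name from the list of things; names that differ only in an ending like _2 or _b are one class to them, and where a whole thing is asked for, a point or a joint stands for the part that bears it (a point fixed in the world has none). Each returns a list of dicts, best first, with "confidence" (0 to 1); they miss things now and then, are a little off and sometimes report something else, mostly with a low value. They report only what shows in the picture. A call takes as long as a camera call.
- ctrl.cut_out(camera, name): "pixels" (480x640 bool, what is visible of it) and "pixel" ([column, row] in pixels, amid what is visible of it).
- ctrl.landmark_of(camera, name): "pixel" ([column, row] in pixels: a listed point, or the origin of a listed thing).
The state is a dict: "clock": time; "joint_pos": joint angles; "qvel": joint speeds; "tau": joint torques, N m; "tool_pos": TCP position; "orientation": TCP orientation; "force": force on the tool from outside, world axes, zero at the start; "moment": the same for the moment, N m; "opening": finger opening in m.
Only numpy, scipy, OpenCV 4.12 (cv2) and the standard library are available. Lean on these libraries where they do the work, as an engineer would, in place of code of your own. Each camera call takes 0.05 s, during which the arm holds its last target. There are 200 camera calls.

TASK

Lift the retaining bar level out of both U brackets of the shaker and set it aside, stand every specimen jar from the worktop upright in a bay of its own, and lay the bar back, centred and fully down in both brackets. Then take the stylus from its stand and with its tip press the two recessed reset buttons of the cycle counter fully in, first the one at the large display and then the one at the small display, holding each for about a second, and put the stylus back in its stand. Keep the bar level throughout and do not knock over the amber glass jar or the clear cup that stand by.

Things in the scene. Friction and masses are not known exactly. Their poses are not given: they have to be found in the camera images.
- shaker: Bench shaker, fixed: white base 160 (x) x 310 (y) x 52 high under an aluminium tray, origin under its centre. On the tray four square bays stand in a row along its y axis, centres at y = -90, -30, +30, +90 and x = 0, each 56 (x) by 55 (y) inside, floor 66 above the worktop, walls 5 thick and 12 high. At each end of the row (y = -138 and +138, 16 thick) stands a steel U bracket, open at the top: slot 26 wide in x, slot floor 128 and cheek tops 152 above the worktop.
- bar: Retaining bar, loose, 250 g: straight aluminium bar 18 x 18, 340 long along its y axis, with a black grip block 20 (x) x 64 (y) x 34 high on the middle of its top. Origin at the centre of the bar's underside, so the grip block spans z = 18 to 52. At the start it lies in both U brackets over the bays (underside 128 above the worktop), too low for a jar to pass under it into a bay; it may go back either way round.
- bar_end_a (a point): centre of the bar's +y end face, 170 from the middle
- bar_end_b (a point): centre of the bar's -y end face
- counter: Cycle counter, fixed: grey box 64 (x) x 90 (y) x 45 high, origin under its centre. On top are a large black display window (36 x 20, at y = +22, x = +16) and a small one (16 x 9, at y = -22, x = +16). In front of each (x = -12) is a round well 14 across with a white spring button 6 below the top face.
- reset_large (a joint): button of the large display: 0 out, grows to 0.005 m fully in (downwards); springs back; needs 1 N to start and 4.6 N to be fully in
- reset_small (a joint): button of the small display: the same
- reset_large_top (a point): centre of the upper face of the button of the large display (39 above the worktop when out, 12 across); moves with the button
- reset_small_top (a point): the same for the small display
- stand: Stylus stand, fixed: black block 56 x 56 x 50 high, origin under its centre, with a hole 17 across and 46 deep in the middle of its top.
- stylus: Stylus, loose, 50 g, upright in the stand at the start; origin at its tip, z along it to its blunt end. Steel tip 6 across for 14, then a shank 9 across up to z = 44, a collar 30 across from 44 to 49 that rests on the stand's top (the tip is then 6 above the worktop), and a round grip 16 across from 49 to 109.
- stylus_grip (a point): on the stylus axis 80 above the tip, in the middle of the grip
- jar1: Specimen jar with a screw lid, loose, about 80 g, clear with a black lid: 44 across and 56 tall, origin at the centre of its underside, z up. Stands on the worktop at the start; some starts have fewer jars (None when absent).
- jar2: Specimen jar with a screw lid, loose, about 80 g, clear with a black lid: 44 across and 56 tall, origin at the centre of its underside, z up. Stands on the worktop at the start; some starts have fewer jars (None when absent).
- jar3: Specimen jar with a screw lid, loose, about 80 g, clear with a black lid: 44 across and 56 tall, origin at the centre of its underside, z up. Stands on the worktop at the start; some starts have fewer jars (None when absent).
- jar4: Specimen jar with a screw lid, loose, about 80 g, clear with a black lid: 44 across and 56 tall, origin at the centre of its underside, z up. Stands on the worktop at the start; some starts have fewer jars (None when absent).
- reagent: Bystander, not part of the job: amber glass jar, 60 diameter, 130 tall, origin at the centre of its underside
- beaker: Bystander, not part of the job: clear plastic cup, 70 diameter at the rim, 80 tall, origin at the centre of its underside

How it is judged (in metres and radians):
On the way, in this order (a step that is already met when the one before it is completed fails the run):
1. the bar is lifted level, both ends clear above the brackets (z of each of bar_end_a, bar_end_b in the frame of shaker above 0.165 m and angle between bar's own z axis and vertical below 0.25 rad), for 0.2 s.
2. every jar present stands in a bay of the tray (x of jar1 in the frame of shaker between -0.012 and 0.012 m and y of jar1 in the frame of shaker between -0.12 and 0.12 m and z of jar1 in the frame of shaker between 0.062 and 0.07 m and angle between each of jar1, jar2, jar3, jar4's own z axis and vertical below 0.12 rad and linear speed of each of jar1, jar2, jar3, jar4 below 0.05 m/s and x of jar2 in the frame of shaker between -0.012 and 0.012 m and y of jar2 in the frame of shaker between -0.12 and 0.12 m and z of jar2 in the frame of shaker between 0.062 and 0.07 m and x of jar3 in the frame of shaker between -0.012 and 0.012 m and y of jar3 in the frame of shaker between -0.12 and 0.12 m and z of jar3 in the frame of shaker between 0.062 and 0.07 m and x of jar4 in the frame of shaker between -0.012 and 0.012 m and y of jar4 in the frame of shaker between -0.12 and 0.12 m and z of jar4 in the frame of shaker between 0.062 and 0.07 m), for 0.2 s.
3. the bar lies fully down in both brackets again (x of bar in the frame of shaker between -0.008 and 0.008 m and y of bar in the frame of shaker between -0.02 and 0.02 m and z of bar in the frame of shaker between 0.124 and 0.132 m and angle between the y axis of bar and the y axis of shaker, either way round below 0.1 rad and angle between bar's own z axis and vertical below 0.06 rad and linear speed of bar below 0.03 m/s), for 0.2 s.
4. the large display's button is held fully in with the stylus (value of joint reset_large above 0.004 m and contact force between stylus and reset_large above 0.5 N), for 0.5 s.
5. the small display's button is held fully in with the stylus (value of joint reset_small above 0.004 m and contact force between stylus and reset_small above 0.5 N), for 0.5 s.
At the end, for the whole second after the job is handed in: Every jar present stands upright on a bay floor (4 mm, 0.12 rad); the bar lies level through both brackets (4 mm of the slot floors, 20 mm of centred lengthways); the stylus stands in its stand, collar down (3 mm; 8 mm sideways); both buttons are out (1.5 mm); all at rest (all of step 2 and all of step 3 and horizontal distance between stylus and stand below 0.008 m and z of stylus in the frame of stand between 0.003 and 0.009 m and angle between stylus's own z axis and vertical below 0.08 rad and linear speed of stylus below 0.03 m/s and value of joint each of reset_large, reset_small below 0.0015 m); the robot touches nothing.
It fails at once if the bar is tipped by more than 0.5 rad (angle between bar's own z axis and vertical above 0.5 rad).
It fails at once if the reagent is knocked over (angle between reagent's own z axis and vertical above 0.6 rad).
It fails at once if the beaker is knocked over (angle between beaker's own z axis and vertical above 0.6 rad).
Of jar1, jar2, jar3, jar4 only 2 to 4 are there at a start; the rules pass over those that are not, and their reading is None.
At some moment in a run one of jar1, jar2, jar3, jar4 may be knocked a few centimetres aside while the robot is not near it.
It also fails if it takes over 210 s, if anything falls off the work surface, if the arm or the gripper's body presses on something with over 40 N, if the wrist force passes 120 N, or if a joint passes its speed limit or range.

## Working session

There is one attempt and no reset: what is moved stays moved. The work goes in short steps, Python scripts to look and compute and a tool call to move; the robot and the scene stay as the last step left them, time stands still between calls to the robot, and variables do not carry over. Pictures are saved under pics/ and viewed, about 12 in all and at most 16, crops included, and the job is handed in when it is done.

Besides the shell and the picture viewer there is one more tool, called after ">>>" as name([rows], argument=value, ...), one row to a line, values as JSON. drive_tool: Moves the arm, as the interface text tells. Its arguments: {"type":"object","properties":{"plan":{"type":"array","items":{"type":"array"}}},"required":["plan"]}

```bash
ls; mkdir -p pics; python3 - <<'E'
from plant import ctrl
import cv2,numpy as np
print(ctrl.get_obs())
a=ctrl.snapshot("scene");b=ctrl.snapshot("side")
cv2.imwrite("pics/scene1.png",a);cv2.imwrite("pics/side1.png",b)
for c in("scene","side","wrist"):print(c,ctrl.get_calibration(c))
for c in("scene","side"):
  for n in("shaker","bar","bar_end_a","bar_end_b","counter","reset_large_top","reset_small_top","stand","stylus","stylus_grip","jar1","reagent","beaker"):
    print(c,n,[(np.round(d["pixel"],1).tolist(),round(float(d["confidence"]),2)) for d in ctrl.landmark_of(c,n)])
E
```

```text
pics
{'clock': 0.0, 'joint_pos': array([-5.44821588e+01,  2.05922157e+01,  6.32126093e-01, -2.24200999e-02,
       -7.01339710e+01, -1.65072112e+01]), 'qvel': array([-8.03906022e-05,  3.55422276e-03,  6.51019482e-02,  2.11986597e-02,
       -4.54065476e-02, -3.58552938e-02]), 'tau': array([-9.59420795e-04, -5.82715702e+01,  2.93039507e+01,  6.99655920e+00,
        6.93778595e-03, -1.15162370e-04]), 'tool_pos': array([ 0.21968082, -0.63766227,  0.19109416]), 'orientation': array([ 93.87937062,  89.90360627, 112.88236449]), 'force': array([ 0.04621415, -0.90935652,  0.06442291]), 'moment': array([-0.02939173,  0.04178833, -0.00032181]), 'opening': 0.08754460187620922}
scene {'fx': 441.23680160704225, 'fy': 441.23680160704225, 'cx': 322.22547118074516, 'cy': 234.13611304307844, 'R': array([[-0.76350776,  0.64568445,  0.01214438],
       [ 0.42350768,  0.51480836, -0.74539493],
       [-0.48754194, -0.56397157, -0.6665125 ]]), 't': array([ 0.39428925, -0.17242242,  1.71609288])}
side {'fx': 436.81131856479936, 'fy': 436.81131856479936, 'cx': 319.93534863847475, 'cy': 239.30290523740834, 
[... 962 characters left out ...]
grip [([247.7, 188.7], 0.41)]
scene jar1 [([393.4, 293.3], 0.71), ([429.2, 306.9], 0.52), ([296.0, 223.6], 0.41)]
scene reagent [([466.4, 365.0], 0.58)]
scene beaker [([252.9, 170.5], 0.91)]
side shaker [([314.5, 255.2], 0.71)]
side bar [([317.4, 218.8], 0.75)]
side bar_end_a [([357.4, 200.6], 0.65)]
side bar_end_b [([357.4, 200.6], 0.65)]
side counter [([415.1, 240.4], 0.66)]
side reset_large_top []
side reset_small_top [([263.8, 241.0], 0.15)]
side stand [([377.6, 221.2], 0.56)]
side stylus [([378.8, 225.7], 0.57)]
side stylus_grip [([378.1, 203.0], 0.51), ([315.6, 220.8], 0.27)]
side jar1 [([260.8, 332.9], 0.96), ([231.5, 367.3], 0.66)]
side reagent [([134.7, 393.1], 0.75)]
side beaker []
```

View pics/scene1.png

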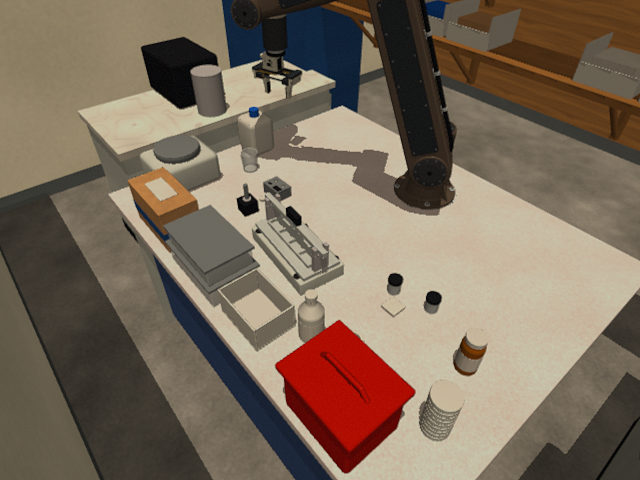

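View pics/side1.png

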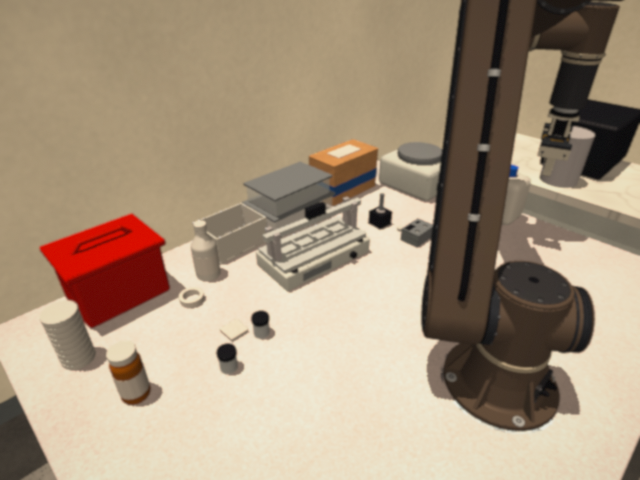

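```bash
cat > h.py <<'E'
from plant import ctrl
import cv2,numpy as np
from scipy.spatial.transform import Rotation as Ro
np.set_printoptions(precision=4,suppress=True)
def ray(c,px,z,cal=None):
    k=cal or ctrl.get_calibration(c);R=np.array(k["R"]);t=np.array(k["t"])
    d=R.T@np.array([(px[0]-k["cx"])/k["fx"],(px[1]-k["cy"])/k["fy"],1]);o=-R.T@t
    return o+d*(z-o[2])/d[2]
def proj(c,X,cal=None):
    k=cal or ctrl.get_calibration(c);p=np.array(k["R"])@X+np.array(k["t"])
    return np.array([k["fx"]*p[0]/p[2]+k["cx"],k["fy"]*p[1]/p[2]+k["cy"]])
def pose():
    o=ctrl.get_obs();return o["tool_pos"],Ro.from_euler("xyz",o["orientation"],degrees=True).as_matrix(),o
def down(yaw_open):
    """tool x down; y (jaw axis) along horizontal angle yaw_open deg"""
    a=np.radians(yaw_open);x=np.array([0,0,-1.]);y=np.array([np.cos(a),np.sin(a),0]);return np.c_[x,y,np.cross(x,y)]
def go(p,yaw):
    """tool-frame shift and rotvec to TCP p, jaw axis at yaw"""
    t,R,o=pose();T=[Ro.from_matrix(R.T@down(y)).as_rotvec(degrees=True) for y in(yaw,yaw+180)]
    print("now",t,o["orientation"],"open",round(o["opening"],4),"F",o["force"],"t",round(o["clock"],2))
    print("shift",np.round(R.T@(np.array(p)-t),4),"turn",np.round(T[0],2),"or",np.round(T[1],2))
E
python3 - <<'E'
from h import *
for c,L in dict(scene=dict(shaker=([296.6,253.8],0),bar=([293.4,222.1],.128),e1=([266.7,192.9],.137),e2=([321.7,256.3],.137),counter=([275.8,194.4],0),stand=([242.6,208.8],0),sty=([247.1,208.5],.006),grip=([247.7,188.7],.086),j1=([393.4,293.3],0),j2=([429.2,306.9],0),reag=([466.4,365],0),beak=([252.9,170.5],0)),
 side=dict(shaker=([314.5,255.2],0),bar=([317.4,218.8],.128),e=([357.4,200.6],.137),counter=([415.1,240.4],0),stand=([377.6,221.2],0),sty=([378.8,225.7],.006),grip=([378.1,203],.086),j1=([260.8,332.9],0),j2=([231.5,367.3],0),reag=([134.7,393.1],0))).items():
  for n,(p,z) in L.items():print(c,n,ray(c,p,z))
E
```

```text
scene shaker [ 0.5986 -0.0326  0.    ]
scene bar [ 0.598 -0.044  0.128]
scene e1 [ 0.5815 -0.2101  0.137 ]
scene e2 [0.6333 0.1334 0.137 ]
scene counter [ 0.4615 -0.339   0.    ]
scene stand [ 0.6068 -0.3443  0.    ]
scene sty [ 0.5968 -0.3287  0.006 ]
scene grip [ 0.5824 -0.3322  0.086 ]
scene j1 [0.4786 0.2855 0.    ]
scene j2 [0.4362 0.3876 0.    ]
scene reag [0.5115 0.5729 0.    ]
scene beak [ 0.4385 -0.5305  0.    ]
side shaker [ 0.6118 -0.0406  0.    ]
side bar [ 0.6063 -0.0477  0.128 ]
side e [ 0.588  -0.2003  0.137 ]
side counter [ 0.4455 -0.3274  0.    ]
side stand [ 0.6051 -0.3345  0.    ]
side sty [ 0.5778 -0.3065  0.006 ]
side grip [ 0.5908 -0.3093  0.086 ]
side j1 [0.4695 0.2771 0.    ]
side j2 [ 0.432   0.3885 -0.    ]
side reag [0.5172 0.5723 0.    ]
```

```bash
python3 - <<'E'
from h import *
k=ctrl.get_calibration("wrist");R=np.array(k["R"]);C=-R.T@np.array(k["t"]);t,T,o=pose()
print("cam in tool",T.T@(C-t),"view axis",T.T@R[2], "cam x in tool",T.T@R[0]);print(T)
go((0.57,-0.06,0.42),-8.6)
E
```

```text
cam in tool [-0.1931 -0.0011 -0.0796] view axis [ 0.9575 -0.0002  0.2883] cam x in tool [0.0002 1.     0.    ]
[[-0.     -0.3258  0.9455]
 [-0.      0.9455  0.3258]
 [-1.      0.     -0.    ]]
now [ 0.2199 -0.6382  0.1921] [ 163.9507   89.999  -177.0381] open 0.0876 F [-0.3802  0.5701  0.004 ] t 1.4
shift [-0.2279  0.4326  0.5194] turn [117.61  -0.     0.  ] or [-62.39  -0.    -0.  ]
```

>>> drive_tool([
  [[-0.04,0,0],[0,0,0],1],
  [[-0.08,0,0],[0,0,0],1],
  [[-0.12,0,0],[-5,0,0],1],
  [[-0.16,0.02,0.02],[-10,0,0],1],
  [[-0.2,0.045,0.055],[-16,0,0],1],
  [[-0.228,0.07,0.085],[-22,0,0],1],
  [[-0.228,0.1,0.12],[-28,0,0],1],
  [[-0.228,0.125,0.15],[-34,0,0],1],
  [[-0.228,0.15,0.18],[-40,0,0],1],
  [[-0.228,0.18,0.215],[-46,0,0],1],
  [[-0.228,0.205,0.245],[-52,0,0],1],
  [[-0.228,0.23,0.277],[-58,0,0],1],
  [[-0.228,0.255,0.306],[-62.4,0,0],1],
  [[-0.228,0.28,0.336],[-62.4,0,0],1],
  [[-0.228,0.305,0.366],[-62.4,0,0],1],
  [[-0.228,0.33,0.396],[-62.4,0,0],1],
  [[-0.228,0.36,0.432],[-62.4,0,0],1],
  [[-0.228,0.39,0.468],[-62.4,0,0],1],
  [[-0.228,0.42,0.504],[-62.4,0,0],1],
  [[-0.228,0.4326,0.5194],[-62.4,0,0],1],
])

```text
clock: 3.07
tool_pos: [0.5663, -0.0648, 0.4206]
orientation: [-70.1, 89.9, 11.4]
force: [1.3, -0.8, -0.2]
opening: 0.0874
```

>>> drive_tool([
  [[0,0,0],[0,0,0],1],
  [[0,0,0],[0,0,0],1],
  [[0,0,0],[0,0,0],1],
])

```text
clock: 3.32
tool_pos: [0.5663, -0.0645, 0.4205]
orientation: [-90.7, 90.0, -9.2]
force: [-0.4, -0.7, 0.4]
opening: 0.0873
```

```bash
cat >> h.py <<'E'
ZS=dict(shaker=0,bar=.128,bar_end_a=.137,counter=0,reset_large_top=.039,reset_small_top=.039,stand=0,stylus=.006,stylus_grip=.086,jar1=0,reagent=0,beaker=0)
def look(c,names,pic=None,zs={}):
    cal=ctrl.get_calibration(c);im=ctrl.snapshot(c)
    if pic:cv2.imwrite(f"pics/{pic}.png",im)
    for n in names:
        for d in ctrl.landmark_of(c,n):
            if d["confidence"]>.25:print(c,n,np.round(d["pixel"],1),round(float(d["confidence"]),2),ray(c,d["pixel"],zs.get(n,ZS[n]),cal))
    return im,cal
E
python3 - <<'E'
from h import *
print(pose()[0],pose()[2]["joint_pos"])
look("wrist",list(ZS),"w1")
E
```

```text
[ 0.5663 -0.0645  0.4205] [ 13.1717   7.1022  11.7035   0.0141 -94.5671 -21.6809]
wrist shaker [300.7 199.8] 0.61 [ 0.6029 -0.0356  0.    ]
wrist bar [294.1 216.3] 0.69 [ 0.6044 -0.0385  0.128 ]
wrist bar [429.2 409.8] 0.63 [0.4554 0.2812 0.128 ]
wrist bar_end_a [303.3 340.3] 0.88 [0.6202 0.1333 0.137 ]
wrist bar_end_a [285.3  68.9] 0.6 [ 0.5849 -0.2086  0.137 ]
wrist stylus_grip [303.  202.2] 0.36 [ 0.5935 -0.047   0.086 ]
wrist jar1 [427.6 409.5] 0.51 [0.4323 0.392  0.    ]
wrist beaker [286.1  70.7] 0.3 [ 0.593  -0.2247  0.    ]
```

View pics/w1.png

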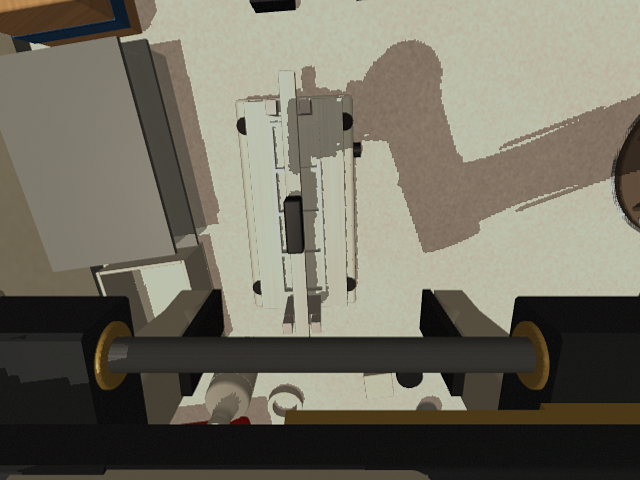

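```bash
cat >> h.py <<'E'
def barfit(c,z=.146):
    cal=ctrl.get_calibration(c);im=ctrl.snapshot(c);m=ctrl.cut_out(c,"bar")
    for d in m:
        if d["confidence"]<.3:continue
        r,q=np.nonzero(d["pixels"]);W=np.array([ray(c,p,z,cal)[:2] for p in zip(q,r)],np.float32)
        (cx,cy),wh,a=cv2.minAreaRect(W);v=cv2.fitLine(W,cv2.DIST_HUBER,0,.01,.01).ravel()
        print(c,round(d["confidence"],2),"ctr",cx,cy,"wh",wh,"ang",np.degrees(np.arctan2(v[1],v[0])),"through",v[2:])
        for lo in np.linspace(W[:,1].min(),W[:,1].max(),7)[:-1]:
            s=W[(W[:,1]>=lo)&(W[:,1]<lo+.006)]
            if len(s):print("  y %.3f x %.4f..%.4f"%(lo+.003,s[:,0].min(),s[:,0].max()))
E
python3 - <<'E'
from h import *
barfit("wrist");barfit("scene")
E
```

```text
wrist 0.58 ctr 0.6033552289009094 -0.04232567548751831 wh (0.3292277157306671, 0.02341768518090248) ang 83.804405 through [ 0.6    -0.0573]
  y -0.204 x 0.5752..0.5936
  y -0.149 x 0.5807..0.5988
  y -0.094 x 0.5872..0.6052
  y -0.039 x 0.5920..0.6149
  y 0.016 x 0.5983..0.6157
  y 0.070 x 0.6040..0.6226
scene 0.96 ctr 0.6016133427619934 -0.024964436888694763 wh (0.34825843572616577, 0.04601935297250748) ang 82.49742 through [0.6159 0.0338]
  y -0.196 x 0.5825..0.5988
  y -0.138 x 0.5880..0.6118
  y -0.080 x 0.5728..0.6165
  y -0.023 x 0.5860..0.6243
  y 0.035 x 0.6070..0.6289
  y 0.092 x 0.6102..0.6363
```

```bash
python3 - <<'E'
from h import *
go((0.6025,-0.0385,0.150),174)
E
```

```text
now [ 0.5663 -0.0648  0.4205] [-72.9119  89.9476   8.5197] open 0.0877 F [ 0.7934  0.1315 -0.4788] t 4.17
shift [ 0.2706 -0.0316  0.0313] turn [-2.57  0.01  0.05] or [177.43   0.08  -0.02]
```

>>> drive_tool([
  [[0,-0.0316,0.0313],[-2.5,0,0],1],
  [[0.02,-0.0316,0.0313],[-2.5,0,0],1],
  [[0.06,-0.0316,0.0313],[-2.5,0,0],1],
  [[0.1,-0.0316,0.0313],[-2.5,0,0],1],
  [[0.14,-0.0316,0.0313],[-2.5,0,0],1],
  [[0.17,-0.0316,0.0313],[-2.5,0,0],1],
  [[0.2,-0.0316,0.0313],[-2.5,0,0],1],
  [[0.2,-0.0316,0.0313],[-2.5,0,0],1],
])

```text
clock: 4.83
tool_pos: [0.5988, -0.0385, 0.214]
orientation: [97.6, 89.5, -178.5]
force: [-1.3, -0.5, -0.8]
opening: 0.0874
```

```bash
python3 - <<'E'
from h import *
im,cal=look("wrist",["bar","bar_end_a","shaker"],"w2")
barfit("wrist")
go((0.6025,-0.0385,0.150),174)
print(proj("wrist",np.array([0.6025,-0.0385,0.18]),cal))
E
```

```text
wrist bar [311.  241.1] 0.74 [ 0.6051 -0.0363  0.128 ]
wrist shaker [315.4 206.8] 0.66 [ 0.6024 -0.0359  0.    ]
wrist 0.87 ctr 0.6020514369010925 -0.04193657636642456 wh (0.29735326766967773, 0.02241954393684864) ang 83.92686 through [ 0.5986 -0.0726]
  y -0.188 x 0.5779..0.5949
  y -0.138 x 0.5824..0.6005
  y -0.089 x 0.5878..0.6055
  y -0.039 x 0.5911..0.6128
  y 0.011 x 0.5972..0.6162
now [ 0.6038 -0.0383  0.2231] [-76.2343  89.7292   7.7107] open 0.0876 F [ 0.3085 -0.1667 -1.3798] t 5.13
shift [ 0.0731  0.0016 -0.0004] turn [-0.06  0.06  0.26] or [179.94   0.41  -0.1 ]
[313.4293 261.2181]
```

View pics/w2.png

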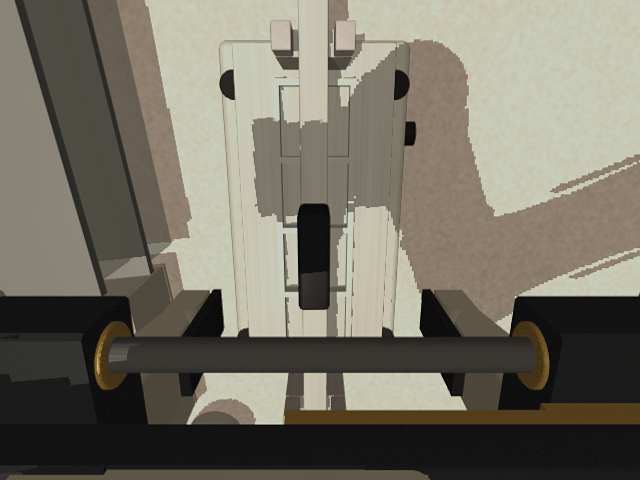

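>>> drive_tool([
  [[0.025,0.001,0],[0,0,0],1],
  [[0.05,0.001,0],[0,0,0],1],
  [[0.065,0.001,0],[0,0,0],1],
  [[0.073,0.001,0],[0,0,0],1],
  [[0.073,0.001,0],[0,0,0],1],
  [[0.073,0.001,0],[0,0,0],1],
  [[0.073,0.001,0],[0,0,0],0.1],
  [[0.073,0.001,0],[0,0,0],0.1],
  [[0.073,0.001,0],[0,0,0],0.1],
  [[0.073,0.001,0],[0,0,0],0.1],
  [[0.073,0.001,0],[0,0,0],0.1],
  [[0.073,0.001,0],[0,0,0],0.1],
  [[0.073,0.001,0],[0,0,0],0.1],
  [[0.073,0.001,0],[0,0,0],0.1],
  [[0.073,0.001,0],[0,0,0],0.1],
])

```text
clock: 6.38
tool_pos: [0.6031, -0.0382, 0.15]
orientation: [-77.0, 89.7, 6.9]
force: [-0.0, -0.4, -0.3]
opening: 0.0331
```

>>> drive_tool([
  [[0,0,0],[0,0,0],0.1],
  [[0,0,0],[0,0,0],0.1],
  [[0,0,0],[0,0,0],0.1],
  [[0,0,0],[0,0,0],0.1],
  [[0,0,0],[0,0,0],0.1],
])

```text
clock: 6.8
tool_pos: [0.6031, -0.0382, 0.15]
orientation: [-76.6, 89.7, 7.4]
force: [0.1, -0.3, -0.0]
opening: 0.009
```

```bash
python3 - <<'E'
from h import *
t,R,o=pose();print(t,R,o["orientation"],o["opening"],o["joint_pos"],o["force"])
E
```

```text
[ 0.6031 -0.0382  0.15  ] [[ 0.0046 -0.9944  0.1055]
 [ 0.0006  0.1055  0.9944]
 [-1.     -0.0045  0.0011]] [-76.5935  89.7334   7.3517] 0.008974377673659939 [ 14.9057  15.5057 -12.2695   0.0397 -61.9606 -20.9791] [ 0.1108 -0.3048 -0.0082]
```

```bash
python3 - <<'E'
from h import *
im,cal=look("wrist",[],"w3")
s=ctrl.snapshot("side");sc=ctrl.snapshot("scene")
cv2.imwrite("pics/c3.png",np.hstack([im,cv2.resize(s[130:310,220:440],(640,480)),]) [:, ::2] if 0 else cv2.resize(np.hstack([im,cv2.resize(s[130:310,220:440],(586,480)),cv2.resize(sc[170:310,210:370],(548,480))]),(800,220)))
E
```

```text
(no output)
```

View pics/c3.png

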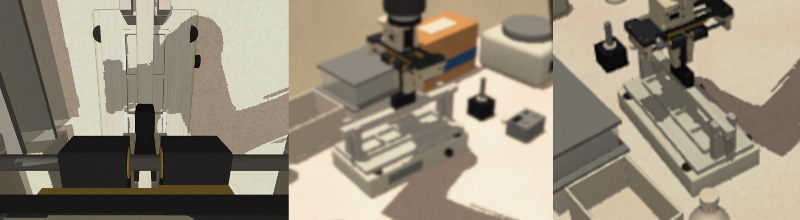

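```bash
python3 - <<'E'
from h import *
print(proj("wrist",np.array([.599,-.070,.18])),proj("wrist",np.array([.6025,-.0385,.18])),proj("wrist",pose()[0]))
o=pose()[2];print(o["opening"],o["force"],ctrl.grip_point_offset)
im=cv2.imread("pics/w3.png");cv2.imwrite("pics/w3c.png",cv2.resize(im[200:480,160:480],(640,560)))
E
```

```text
[320.9297 239.9776] [320.6096 306.4582] [319.8337 281.868 ]
0.009142604347263836 [-0.5055 -0.4654  0.4676] 0.0188
```

View pics/w3c.png

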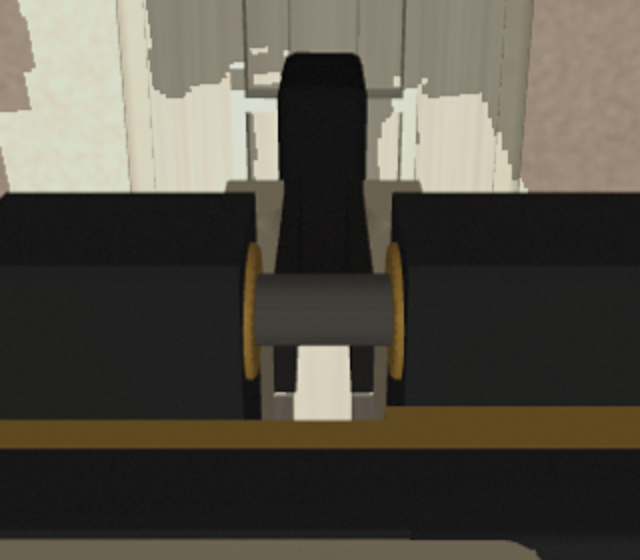

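>>> drive_tool([
  [[0,0,0],[0,0,0],0],
  [[0,0,0],[0,0,0],0],
  [[0,0,0],[0,0,0],0],
  [[0,0,0],[0,0,0],0],
  [[0,0,0],[0,0,0],0],
  [[0,0,0],[0,0,0],0],
])

```text
clock: 7.45
tool_pos: [0.6031, -0.0382, 0.15]
orientation: [-76.5, 89.7, 7.5]
force: [0.5, 0.6, 1.2]
opening: 0.0003
```

```bash
python3 - <<'E'
from h import *
im,cal=look("wrist",[],"w4")
s=ctrl.snapshot("side");sc=ctrl.snapshot("scene")
f=lambda a,w:cv2.resize(a,(w,400),interpolation=cv2.INTER_CUBIC)
cv2.imwrite("pics/c4.png",np.hstack([f(im[200:440,200:440],400),f(sc[180:280,240:340],400)]))
b=f(s[160:280,260:380],400);cv2.imwrite("pics/c4b.png",b)
E
```

```text
(no output)
```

View pics/c4.png

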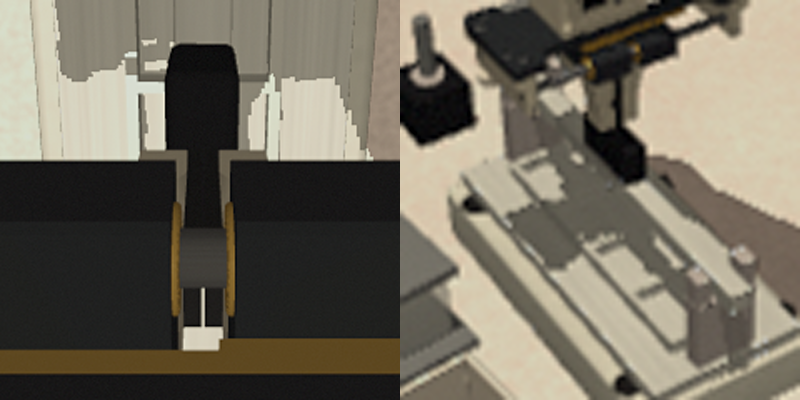

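```bash
python3 - <<'E'
from h import *
P=pose()[0]
out=[]
for c in("scene","side"):
    im=ctrl.snapshot(c);p=proj(c,P);q=proj(c,np.array([.6025,-.0385,.146]));r=proj(c,np.array([.6025,-.0385,.18]));print(c,p,q,r)
    x,y=int(p[0])-40,int(p[1])-40;cr=cv2.resize(im[y:y+80,x:x+80],(400,400),interpolation=cv2.INTER_CUBIC)
    for a,col in((p,(0,0,255)),(r,(0,255,0))):cv2.drawMarker(cr,tuple(int(v) for v in (a-[x,y])*5),col,1,14,1)
    out.append(cr)
cv2.imwrite("pics/c5.png",np.hstack(out))
E
```

```text
scene [292.9804 218.1987] [293.1286 219.0956] [292.7682 210.3928]
side [315.7926 213.7156] [316.0115 214.9948] [315.9819 204.4795]
```

View pics/c5.png

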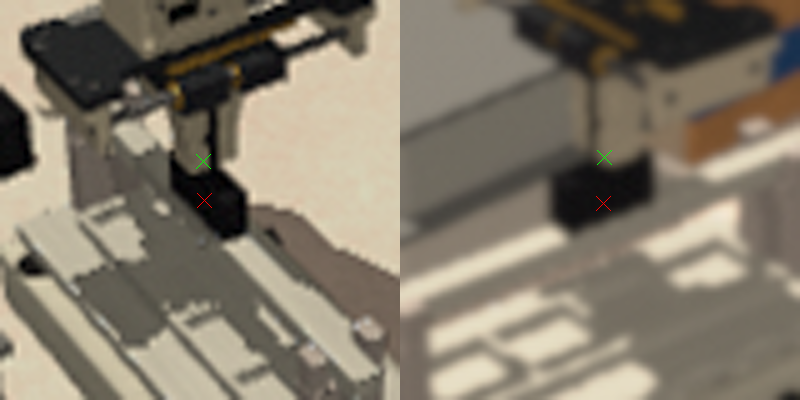

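>>> drive_tool([
  [[0,0,0],[0,0,0],0.8],
  [[0,0,0],[0,0,0],0.8],
  [[0,0,0],[0,0,0],0.8],
  [[0,0,0],[0,0,0],0.8],
  [[0,0,0],[0,0,0],0.8],
  [[0,0,0],[0,0,0],0.8],
  [[0,0,0],[0,0,0],0.8],
  [[0,0,0],[0,0,0],0.8],
  [[0.008,0,0],[0,0,0],0.8],
  [[0.016,0,0],[0,0,0],0.8],
  [[0.024,0,0],[0,0,0],0.8],
  [[0.024,0,0],[0,0,0],0.8],
])

```text
clock: 8.7
tool_pos: [0.6017, -0.0383, 0.1234]
orientation: [-63.0, 89.9, 20.9]
force: [-0.7, 0.4, -0.4]
opening: 0.0691
```

>>> drive_tool([
  [[0,0,0],[0,0,0],0],
  [[0,0,0],[0,0,0],0],
  [[0,0,0],[0,0,0],0],
  [[0,0,0],[0,0,0],0],
  [[0,0,0],[0,0,0],0],
  [[0,0,0],[0,0,0],0],
  [[0,0,0],[0,0,0],0],
  [[0,0,0],[0,0,0],0],
  [[0,0,0],[0,0,0],0],
  [[0,0,0],[0,0,0],0],
  [[0,0,0],[0,0,0],0],
  [[0,0,0],[0,0,0],0],
  [[0,0,0],[0,0,0],0],
  [[0,0,0],[0,0,0],0],
  [[0,0,0],[0,0,0],0],
])

```text
clock: 9.95
tool_pos: [0.6019, -0.0383, 0.1236]
orientation: [-70.4, 89.9, 13.6]
force: [0.6, 1.2, 2.2]
opening: 0.0197
```

```bash
python3 - <<'E'
from h import *
t,R,o=pose();print(t,o["opening"],o["force"],o["joint_pos"],o["clock"])
out=[]
for c in("scene","side"):
    im=ctrl.snapshot(c);p=proj(c,t).astype(int)
    out.append(cv2.resize(im[p[1]-40:p[1]+40,p[0]-40:p[0]+40],(400,400),interpolation=cv2.INTER_CUBIC))
cv2.imwrite("pics/c6.png",np.hstack(out))
E
```

```text
[ 0.6019 -0.0383  0.1236] 0.01966561305229848 [0.6185 1.1527 2.2233] [ 14.9011  16.7848 -14.1943   0.0022 -58.9407 -20.9795] 9.95
```

View pics/c6.png

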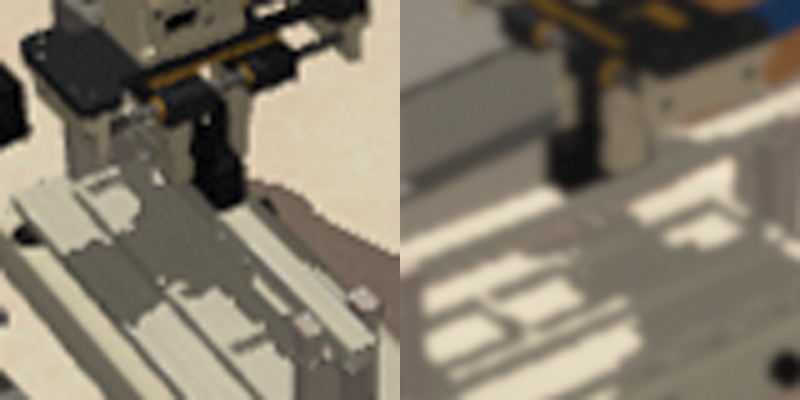

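>>> drive_tool([
  [[-0.01,0,0],[0,0,0],0],
  [[-0.02,0,0],[0,0,0],0],
  [[-0.035,0,0],[0,0,0],0],
  [[-0.05,0,0],[0,0,0],0],
  [[-0.065,0,0],[0,0,0],0],
  [[-0.08,0,0],[0,0,0],0],
  [[-0.095,0,0],[0,0,0],0],
  [[-0.11,0,0],[0,0,0],0],
  [[-0.12,0,0],[0,0,0],0],
  [[-0.12,0,0],[0,0,0],0],
  [[-0.12,0,0],[0,0,0],0],
  [[-0.12,0,0],[0,0,0],0],
])

```text
clock: 11.05
tool_pos: [0.6011, -0.0383, 0.2426]
orientation: [22.1, 90.0, 106.1]
force: [0.7, 0.6, -3.3]
opening: 0.0196
```

```bash
cat >> h.py <<'E'
def tri(ps):
    """least squares crossing of rays [(cam,px)]"""
    A=np.zeros((3,3));b=np.zeros(3)
    for c,px in ps:
        k=ctrl.get_calibration(c);R=np.array(k["R"]);o=-R.T@np.array(k["t"])
        d=R.T@np.array([(px[0]-k["cx"])/k["fx"],(px[1]-k["cy"])/k["fy"],1]);d/=np.linalg.norm(d);M=np.eye(3)-np.outer(d,d);A+=M;b+=M@o
    X=np.linalg.solve(A,b);return X,[np.round(proj(c,X)-px,1) for c,px in ps]
E
python3 - <<'E'
from h import *
t,R,o=pose();print(t,o["opening"],o["force"])
for c in("scene","side"):
    im,_=look(c,["bar","bar_end_a","counter","stand","stylus_grip","jar1","reset_large_top","reset_small_top"],c+"7",dict(bar=.248,bar_end_a=.257))
    p=proj(c,t).astype(int);print(p)
a=cv2.imread("pics/scene7.png")[100:300,200:400];b=cv2.imread("pics/side7.png")[100:300,220:420]
cv2.imwrite("pics/c7.png",np.hstack([cv2.resize(x,(400,400),interpolation=cv2.INTER_CUBIC) for x in(a,b)]))
E
```

```text
[ 0.6011 -0.0383  0.2426] 0.01957512054470806 [ 0.708   0.6021 -3.2935]
scene bar [291.9 191.9] 0.92 [ 0.6023 -0.0393  0.248 ]
scene bar [426.7 306.9] 0.42 [0.6306 0.4858 0.248 ]
scene bar_end_a [326.3 222.2] 0.97 [0.6207 0.1352 0.257 ]
scene counter [277.7 192.2] 0.72 [ 0.4477 -0.3459  0.    ]
scene stand [246.2 211.3] 0.87 [ 0.6046 -0.3237  0.    ]
scene stylus_grip [246.1 189.6] 0.46 [ 0.5898 -0.3312  0.086 ]
scene stylus_grip [247.3 208.8] 0.28 [ 0.6461 -0.2368  0.086 ]
scene jar1 [428.7 306.6] 0.73 [0.4365 0.386  0.    ]
[292 193]
side bar [452.6 215.7] 0.68 [ 0.2476 -0.1467  0.248 ]
side bar [318.1 181.4] 0.63 [ 0.603  -0.0473  0.248 ]
side bar_end_a [361.2 166. ] 0.84 [ 0.5753 -0.1933  0.257 ]
side bar_end_a [258.6 200.2] 0.67 [0.6168 0.1451 0.257 ]
side counter [415.2 237. ] 0.86 [ 0.457  -0.3443  0.    ]
side stand [377.6 226.6] 0.61 [ 0.5828 -0.307   0.    ]
side stylus_grip [379.  202.4] 0.53 [ 0.5914 -0.3146  0.086 ]
side jar1 [228.4 364.3] 0.95 [0.4439 0.3886 0.    ]
side jar1 [261.9 334. ] 0.61 [0.4647 0.2775 0.    ]
side jar1 [450.1 218.1] 0.35 [ 0.4426 -0.5308  0.    ]
[316 184]
```

View pics/c7.png

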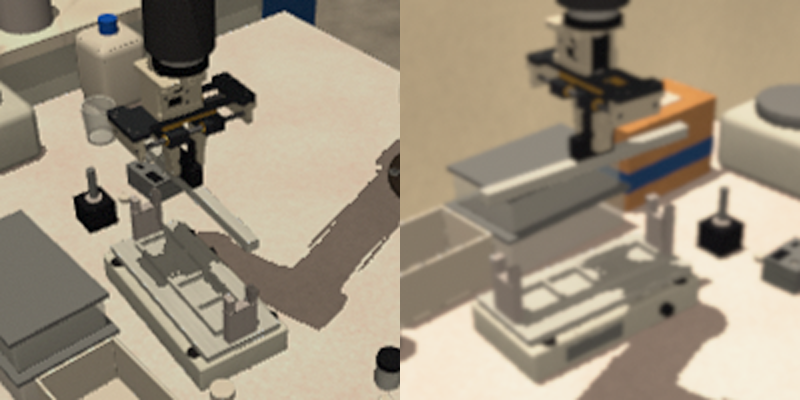

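>>> drive_tool([
  [[0,0.015,-0.0016],[0,0,0],0],
  [[0,0.035,-0.0037],[0,0,0],0],
  [[0,0.06,-0.0064],[0,0,0],0],
  [[0,0.085,-0.009],[0,0,0],0],
  [[0,0.11,-0.0117],[0,0,0],0],
  [[0,0.135,-0.0143],[0,0,0],0],
  [[0,0.155,-0.0165],[0,0,0],0],
  [[0,0.175,-0.0186],[0,0,0],0],
  [[0,0.185,-0.0196],[0,0,0],0],
  [[0,0.185,-0.0196],[0,0,0],0],
  [[0.02,0.185,-0.0196],[0,0,0],0],
  [[0.045,0.185,-0.0196],[0,0,0],0],
  [[0.07,0.185,-0.0196],[0,0,0],0],
  [[0.095,0.185,-0.0196],[0,0,0],0],
  [[0.12,0.185,-0.0196],[0,0,0],0],
  [[0.145,0.185,-0.0196],[0,0,0],0],
  [[0.17,0.185,-0.0196],[0,0,0],0],
  [[0.19,0.185,-0.0196],[0,0,0],0],
  [[0.2,0.185,-0.0196],[0,0,0],0],
  [[0.2,0.185,-0.0196],[0,0,0],0],
])

```text
clock: 13.62
tool_pos: [0.4151, -0.0386, 0.0411]
orientation: [119.0, 89.8, -157.1]
force: [-0.1, -0.4, -1.8]
opening: 0.0194
```

```bash
python3 - <<'E'
from h import *
t,R,o=pose();print(t,R[:,0],o["opening"],o["force"],o["clock"])
out=[]
for c in("scene","side"):
    im,_=look(c,["bar","bar_end_a"],None,dict(bar=.048,bar_end_a=.057));p=proj(c,t).astype(int);print(p)
    out.append(cv2.resize(im[p[1]-50:p[1]+50,p[0]-50:p[0]+50],(400,400),interpolation=cv2.INTER_CUBIC))
cv2.imwrite("pics/c8.png",np.hstack(out))
E
```

```text
[ 0.4151 -0.0386  0.0411] [-0.0029 -0.0012 -1.    ] 0.019411567849081844 [-0.0808 -0.4499 -1.8292] 13.6167
scene bar [339.3 220. ] 0.94 [ 0.4154 -0.0306  0.048 ]
scene bar_end_a [369.5 248.4] 0.87 [0.4421 0.1406 0.057 ]
[337 220]
side bar [363.8 268. ] 0.74 [ 0.4254 -0.0487  0.048 ]
side bar [315.3 257.5] 0.69 [0.5535 0.0121 0.048 ]
side bar [376.2 226.9] 0.47 [ 0.5379 -0.2393  0.048 ]
side bar_end_a [313.3 295.7] 0.89 [0.4314 0.1371 0.057 ]
side bar_end_a [405.2 247.9] 0.73 [ 0.3971 -0.1978  0.057 ]
[364 273]
```

View pics/c8.png

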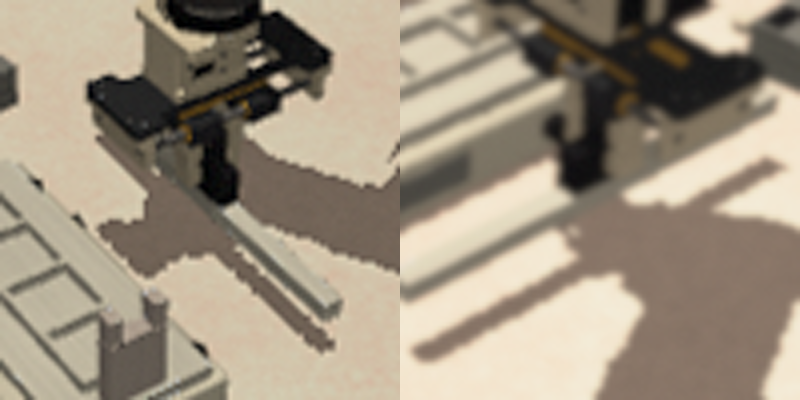

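>>> drive_tool([
  [[0.012,0,0],[0,0,0],0],
  [[0.022,0,0],[0,0,0],0],
  [[0.032,0,0],[0,0,0],0],
  [[0.038,0,0],[0,0,0],0],
  [[0.042,0,0],[0,0,0],0],
  [[0.042,0,0],[0,0,0],0],
  [[0.042,0,0],[0,0,0],0],
])

```text
clock: 14.5
tool_pos: [0.4173, -0.0378, 0.0026]
orientation: [-69.0, 89.8, 14.9]
force: [-0.7, -0.1, -2.3]
opening: 0.0198
```

>>> drive_tool([
  [[0.001,0,0],[0,0,0],0],
  [[0.002,0,0],[0,0,0],0],
  [[0.003,0,0],[0,0,0],0],
  [[0.003,0,0],[0,0,0],0],
  [[0.003,0,0],[0,0,0],0],
])

```text
clock: 14.92
tool_pos: [0.4174, -0.0378, -0.0003]
orientation: [-69.1, 89.8, 14.9]
force: [0.4, -0.3, -1.8]
opening: 0.0199
```

>>> drive_tool([
  [[0.001,0,0],[0,0,0],0],
  [[0.002,0,0],[0,0,0],0],
  [[0.003,0,0],[0,0,0],0],
  [[0.003,0,0],[0,0,0],0],
  [[0.003,0,0],[0,0,0],0],
])

```text
clock: 15.33
tool_pos: [0.4173, -0.0378, -0.0035]
orientation: [-69.5, 89.8, 14.5]
force: [0.4, -0.1, -1.9]
opening: 0.0199
```

>>> drive_tool([
  [[0,0,0],[0,0,0],0.6],
  [[0,0,0],[0,0,0],0.6],
  [[0,0,0],[0,0,0],0.6],
  [[0,0,0],[0,0,0],0.6],
  [[0,0,0],[0,0,0],0.6],
  [[0,0,0],[0,0,0],0.6],
  [[0,0,0],[0,0,0],0.6],
  [[-0.02,0,0],[0,0,0],0.8],
  [[-0.06,0,0],[0,0,0],1],
  [[-0.1,0,0],[0,0,0],1],
  [[-0.14,0,0],[0,0,0],1],
  [[-0.18,0,0],[0,0,0],1],
  [[-0.22,0,0],[0,0,0],1],
  [[-0.255,0,0],[0,0,0],1],
  [[-0.255,0.002,0.04],[0,0,0],1],
  [[-0.255,0.003,0.08],[0,0,0],1],
  [[-0.255,0.004,0.12],[0,0,0],1],
  [[-0.255,0.0055,0.16],[0,0,0],1],
  [[-0.255,0.007,0.2],[0,0,0],1],
  [[-0.255,0.0085,0.24],[0,0,0],1],
])

```text
clock: 17.0
tool_pos: [0.4328, 0.2034, 0.252]
orientation: [-63.3, 89.8, 20.7]
force: [1.6, -0.4, 0.3]
opening: 0.0874
```

>>> drive_tool([
  [[0,0.002,0.04],[0,0,0],1],
  [[0,0.003,0.08],[0,0,0],1],
  [[0,0.0045,0.12],[0,0,0],1],
  [[0,0.006,0.16],[0,0,0],1],
  [[0,0.007,0.2],[0,0,0],1],
  [[0,0.008,0.23],[0,0,0],1],
  [[0,0.008,0.23],[0,0,0],1],
  [[0,0.008,0.23],[0,0,0],1],
  [[0,0.008,0.23],[0,0,0],1],
])

```text
clock: 17.75
tool_pos: [0.4488, 0.4327, 0.2519]
orientation: [-76.6, 89.8, 7.4]
force: [-0.7, -0.5, 0.3]
opening: 0.0875
```

```bash
python3 - <<'E'
from h import *
t,R,o=pose();print(t,R[:,1],o["clock"])
im,cal=look("wrist",["jar1"],"w9",dict(jar1=0))
for d in ctrl.cut_out("wrist","jar1"):print(d["confidence"],d["pixel"],cv2.boundingRect(d["pixels"].astype(np.uint8)))
for c in("scene","side"):look(c,["jar1","bar"],None,dict(bar=0))
E
```

```text
[0.4488 0.4327 0.2519] [-0.9945  0.105  -0.0032] 17.75
wrist jar1 [328.2 158. ] 0.78 [0.4364 0.3897 0.    ]
wrist jar1 [284.8  46.3] 0.75 [0.4695 0.2727 0.    ]
0.65 [332.0, 162.2] (307, 141, 45, 45)
0.6 [282.0, 37.8] (257, 9, 49, 60)
scene jar1 [391.2 292.7] 0.77 [0.482  0.2796 0.    ]
scene jar1 [427.8 307.8] 0.74 [0.442  0.3872 0.    ]
scene bar [335.5 228.7] 0.88 [ 0.4175 -0.0453  0.    ]
side jar1 [262.  334.6] 0.93 [0.463  0.2785 0.    ]
side jar1 [231.5 367.2] 0.67 [0.4323 0.3884 0.    ]
side bar [360.3 287.8] 0.93 [ 0.4128 -0.0236  0.    ]
side bar [134.5 392.2] 0.73 [0.5196 0.5716 0.    ]
side bar [315.7 254.3] 0.36 [ 0.6127 -0.0465  0.    ]
side bar [230.3 366.9] 0.35 [0.4348 0.3898 0.    ]
side bar [403.7 261.7] 0.29 [ 0.402  -0.2076  0.    ]
```

View pics/w9.png

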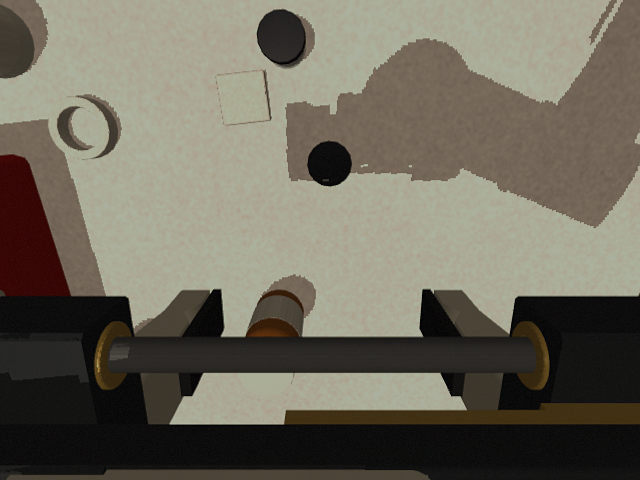

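```bash
cat >> h.py <<'E'
def jars(pic=None):
    cal=ctrl.get_calibration("wrist");im=ctrl.snapshot("wrist")
    if pic:cv2.imwrite(f"pics/{pic}.png",im)
    n,l,s,ce=cv2.connectedComponentsWithStats((im.max(2)<75).astype(np.uint8))
    for i in range(1,n):
        x,y,w,h,a=s[i]
        if 1000<a<12000 and .7<w/h<1.4 and y+h<290 and a>.65*w*h:print("lid",x,y,w,h,a,ce[i],ray("wrist",ce[i],.056,cal),ray("wrist",ce[i],.122,cal))
E
python3 - <<'E'
from h import *
jars();go((.435,.389,.08),174)
E
```

```text
lid 258 9 49 58 2162 [282.1688  37.265 ] [0.4676 0.2754 0.056 ] [0.4628 0.2885 0.122 ]
lid 308 140 45 46 1561 [329.5548 162.6803] [0.4364 0.39   0.056 ] [0.4369 0.3837 0.122 ]
now [0.4492 0.4328 0.2528] [-58.7102  89.7402  25.2274] open 0.0875 F [ 0.3483 -0.0352 -0.8494] t 18.25
shift [ 0.1726  0.0101 -0.0454] turn [-0.06  0.13  0.22] or [179.94   0.35  -0.21]
```

>>> drive_tool([
  [[0.02,0.0088,-0.0443],[0,0,0],1],
  [[0.055,0.0088,-0.0443],[0,0,0],1],
  [[0.09,0.0088,-0.0443],[0,0,0],1],
  [[0.125,0.0088,-0.0443],[0,0,0],1],
  [[0.15,0.0088,-0.0443],[0,0,0],1],
  [[0.17,0.0088,-0.0443],[0,0,0],1],
  [[0.185,0.0088,-0.0443],[0,0,0],1],
  [[0.2,0.0088,-0.0443],[0,0,0],1],
  [[0.215,0.0088,-0.0443],[0,0,0],1],
  [[0.23,0.0088,-0.0443],[0,0,0],1],
  [[0.242,0.0088,-0.0443],[0,0,0],1],
  [[0.252,0.0088,-0.0443],[0,0,0],1],
  [[0.252,0.0088,-0.0443],[0,0,0],1],
  [[0.252,0.0088,-0.0443],[0,0,0],1],
])

```text
clock: 19.42
tool_pos: [0.4368, 0.3899, 0.0004]
orientation: [-68.6, 89.8, 15.4]
force: [0.3, 0.5, -0.1]
opening: 0.0878
```

>>> drive_tool([
  [[0,0,0],[0,0,0],0.3],
  [[0,0,0],[0,0,0],0.3],
  [[0,0,0],[0,0,0],0.3],
  [[0,0,0],[0,0,0],0.3],
  [[0,0,0],[0,0,0],0.3],
  [[0,0,0],[0,0,0],0.3],
  [[0,0,0],[0,0,0],0.3],
  [[0,0,0],[0,0,0],0.3],
  [[0,0,0],[0,0,0],0.3],
  [[0,0,0],[0,0,0],0.3],
])

```text
clock: 20.25
tool_pos: [0.4368, 0.39, 0.0005]
orientation: [-67.5, 89.8, 16.5]
force: [-0.2, -0.5, 0.6]
opening: 0.0432
```

>>> drive_tool([
  [[-0.01,0,0],[0,0,0],0.3],
  [[-0.04,0,0],[0,0,0],0.3],
  [[-0.075,0,0],[0,0,0],0.3],
  [[-0.11,0,0],[0,0,0],0.3],
  [[-0.145,0,0],[0,0,0],0.3],
  [[-0.18,0,0],[0,0,0],0.3],
  [[-0.215,0,0],[0,0,0],0.3],
  [[-0.24,0,0],[0,0,0],0.3],
  [[-0.25,-0.01,-0.018],[0,0,0],0.3],
  [[-0.25,-0.028,-0.048],[0,0,0],0.3],
  [[-0.25,-0.046,-0.078],[0,0,0],0.3],
  [[-0.25,-0.064,-0.108],[0,0,0],0.3],
  [[-0.25,-0.082,-0.138],[0,0,0],0.3],
  [[-0.25,-0.1,-0.168],[0,0,0],0.3],
  [[-0.25,-0.118,-0.198],[0,0,0],0.3],
  [[-0.25,-0.136,-0.228],[0,0,0],0.3],
  [[-0.25,-0.154,-0.258],[0,0,0],0.3],
  [[-0.25,-0.172,-0.288],[0,0,0],0.3],
  [[-0.25,-0.19,-0.318],[0,0,0],0.3],
  [[-0.25,-0.203,-0.34],[0,0,0],0.3],
])

```text
clock: 21.92
tool_pos: [0.6021, 0.0276, 0.2513]
orientation: [-70.3, 89.8, 13.6]
force: [0.3, 0.7, -0.6]
opening: 0.0434
```

>>> drive_tool([
  [[0,0,0],[0,0,0],0.3],
  [[0,0,0],[0,0,0],0.3],
  [[0,0,0],[0,0,0],0.3],
])

```text
clock: 22.17
tool_pos: [0.6018, 0.0275, 0.2515]
orientation: [-65.4, 89.8, 18.4]
force: [-0.2, -1.0, -1.6]
opening: 0.0432
```

```bash
cat >> h.py <<'E'
def topview(pic,c0=(.6025,-.037),yaw=-6,z=.078,S=2000,W=.18,H=.30):
    """rectified picture of plane z in guessed shaker frame; right = +x? u=(x)*S, v=(y)*S about the middle"""
    cal=ctrl.get_calibration("wrist");im=ctrl.snapshot("wrist");a=np.radians(yaw);ex=np.array([np.cos(a),np.sin(a)]);ey=np.array([-np.sin(a),np.cos(a)])
    w,h=int(W*S),int(H*S);src=[];dst=[]
    for sx in(-1,1):
        for sy in(-1,1):
            p=np.array(c0)+ex*sx*W/2+ey*sy*H/2;src.append(proj("wrist",np.array([p[0],p[1],z]),cal));dst.append(((sx+1)*w/2,(sy+1)*h/2))
    M=cv2.getPerspectiveTransform(np.float32(src),np.float32(dst));o=cv2.warpPerspective(im,M,(w,h),flags=cv2.INTER_CUBIC)
    for yb in(-.09,-.03,.03,.09):
        q=[(int((sx*.028+W/2)*S),int((yb+sy*.0275+H/2)*S)) for sx,sy in((-1,-1),(1,1))];cv2.rectangle(o,q[0],q[1],(0,0,255),1)
    cv2.imwrite(f"pics/{pic}.png",o);cv2.imwrite(f"pics/{pic}_raw.png",im)
E
python3 - <<'E'
from h import *
t,R,o=pose();print(t,R[:,1],o["opening"],o["force"])
topview("t10");im,c=look("wrist",["shaker"])
E
```

```text
[0.6018 0.0275 0.2515] [-0.9942  0.1072 -0.0033] 0.043233298652868284 [-0.1611 -0.9919 -1.593 ]
wrist shaker [314.6 143.3] 0.7 [ 0.6027 -0.0321  0.    ]
```

View pics/t10.png

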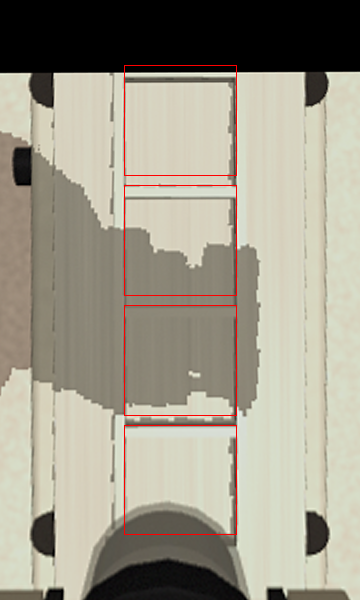

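>>> drive_tool([
  [[0,-0.002,-0.025],[0,0,0],0.3],
  [[0,-0.005,-0.055],[0,0,0],0.3],
  [[0.01,-0.0079,-0.08],[0,0,0],0.3],
  [[0.04,-0.0079,-0.0886],[0,0,0],0.3],
  [[0.075,-0.0079,-0.0886],[0,0,0],0.3],
  [[0.1,-0.0079,-0.0886],[0,0,0],0.3],
  [[0.125,-0.0079,-0.0886],[0,0,0],0.3],
  [[0.14,-0.0079,-0.0886],[0,0,0],0.3],
  [[0.15,-0.0079,-0.0886],[0,0,0],0.3],
  [[0.157,-0.0079,-0.0886],[0,0,0],0.3],
  [[0.157,-0.0079,-0.0886],[0,0,0],0.3],
  [[0.157,-0.0079,-0.0886],[0,0,0],0.3],
])

```text
clock: 23.32
tool_pos: [0.6015, -0.0597, 0.0952]
orientation: [-70.9, 89.7, 13.2]
force: [0.3, 0.5, -1.7]
opening: 0.0436
```

```bash
python3 - <<'E'
from h import *
go((.6002,-.0615,.068),174)
E
```

```text
now [ 0.6015 -0.0597  0.0952] [-70.8629  89.7184  13.156 ] open 0.0436 F [ 0.2834  0.4899 -1.6817] t 23.32
shift [ 0.0272  0.0012 -0.0019] turn [0.02 0.09 0.27] or [-179.98   -0.42    0.15]
```

>>> drive_tool([
  [[0.005,0.0012,-0.002],[0,0,0],0.3],
  [[0.01,0.0012,-0.002],[0,0,0],0.3],
  [[0.015,0.0012,-0.002],[0,0,0],0.3],
  [[0.02,0.0012,-0.002],[0,0,0],0.3],
  [[0.025,0.0012,-0.002],[0,0,0],0.3],
  [[0.027,0.0012,-0.002],[0,0,0],0.3],
  [[0.027,0.0012,-0.002],[0,0,0],0.3],
  [[0.027,0.0012,-0.002],[0,0,0],0.3],
])

```text
clock: 23.98
tool_pos: [0.6001, -0.0616, 0.068]
orientation: [-71.8, 89.7, 12.2]
force: [-0.9, 0.2, -0.6]
opening: 0.0436
```

>>> drive_tool([
  [[0,0,0],[0,0,0],0.8],
  [[0,0,0],[0,0,0],0.8],
  [[0,0,0],[0,0,0],0.8],
  [[0,0,0],[0,0,0],0.8],
  [[0,0,0],[0,0,0],0.8],
  [[0,0,0],[0,0,0],0.8],
  [[-0.01,0,0],[0,0,0],0.8],
  [[-0.03,0,0],[0,0,0],1],
  [[-0.07,0,0],[0,0,0],1],
  [[-0.11,0,0],[0,0,0],1],
  [[-0.15,0,0],[0,0,0],1],
  [[-0.185,0,0],[0,0,0],1],
  [[-0.185,0.018,0.036],[0,0,0],1],
  [[-0.185,0.036,0.072],[0,0,0],1],
  [[-0.185,0.054,0.108],[0,0,0],1],
  [[-0.185,0.072,0.144],[0,0,0],1],
  [[-0.185,0.09,0.18],[0,0,0],1],
  [[-0.185,0.108,0.216],[0,0,0],1],
  [[-0.185,0.126,0.252],[0,0,0],1],
  [[-0.185,0.144,0.288],[0,0,0],1],
])

```text
clock: 25.65
tool_pos: [0.4851, 0.2412, 0.2541]
orientation: [-65.3, 89.7, 18.7]
force: [0.7, 0.4, -0.4]
opening: 0.0877
```

>>> drive_tool([
  [[0,0.018,0.036],[0,0,0],1],
  [[0,0.036,0.072],[0,0,0],1],
  [[0,0.042,0.085],[0,0,0],1],
  [[0,0.042,0.085],[0,0,0],1],
  [[0,0.042,0.085],[0,0,0],1],
  [[0,0.042,0.085],[0,0,0],1],
])

```text
clock: 26.15
tool_pos: [0.4522, 0.3296, 0.2545]
orientation: [-66.0, 89.7, 18.1]
force: [-0.3, -0.8, -0.0]
opening: 0.0875
```

```bash
python3 - <<'E'
from h import *
jars("w11");t,R,o=pose();print(t,R[:,1],R[:,2],o["clock"])
for c in("scene","side"):look(c,["jar1"],c+"11");look(c,["jar1"],None,dict(jar1=.066))
E
```

```text
lid 0 113 69 71 3451 [ 32.0064 150.3993] [0.7278 0.2452 0.056 ] [0.6796 0.246  0.122 ]
lid 262 128 45 48 1610 [283.8559 150.3957] [0.4829 0.2708 0.056 ] [0.476  0.2672 0.122 ]
[0.4524 0.3293 0.2545] [-0.9945  0.1047 -0.0055] [0.1047 0.9945 0.0026] 26.2
scene jar1 [389.9 294.6] 0.56 [0.4904 0.2823 0.    ]
scene jar1 [287.9 232.1] 0.52 [ 0.5562 -0.1363  0.    ]
scene jar1 [386.8 292.4] 0.68 [0.5383 0.3051 0.066 ]
scene jar1 [286.2 232.1] 0.51 [ 0.6032 -0.0785  0.066 ]
side jar1 [322.6 235.6] 0.74 [ 0.6724 -0.1356  0.    ]
side jar1 [259.2 331.3] 0.64 [0.4764 0.2766 0.    ]
side jar1 [323.6 238. ] 0.82 [ 0.589  -0.0563  0.066 ]
side jar1 [258.1 329.5] 0.79 [0.4272 0.3118 0.066 ]
```

```bash
python3 - <<'E'
from h import *
jars();go((.4829,.2708,0),174)
E
```

```text
lid 0 113 69 71 3421 [ 31.9649 150.5551] [0.7276 0.2453 0.056 ] [0.6795 0.2461 0.122 ]
lid 262 128 45 48 1612 [283.8921 150.3319] [0.4829 0.2708 0.056 ] [0.476  0.2673 0.122 ]
now [0.4523 0.3299 0.2541] [-64.9779  89.6633  19.0209] open 0.0873 F [-0.5145 -0.5811 -0.7886] t 26.65
shift [ 0.2541 -0.0353 -0.0562] turn [-0.    0.14  0.31] or [180.     0.48  -0.22]
```

>>> drive_tool([
  [[0.02,-0.025,-0.035],[0,0,0],1],
  [[0.055,-0.0353,-0.0562],[0,0,0],1],
  [[0.09,-0.0353,-0.0562],[0,0,0],1],
  [[0.125,-0.0353,-0.0562],[0,0,0],1],
  [[0.15,-0.0353,-0.0562],[0,0,0],1],
  [[0.17,-0.0353,-0.0562],[0,0,0],1],
  [[0.185,-0.0353,-0.0562],[0,0,0],1],
  [[0.2,-0.0353,-0.0562],[0,0,0],1],
  [[0.215,-0.0353,-0.0562],[0,0,0],1],
  [[0.23,-0.0353,-0.0562],[0,0,0],1],
  [[0.242,-0.0353,-0.0562],[0,0,0],1],
  [[0.2535,-0.0353,-0.0562],[0,0,0],1],
  [[0.2535,-0.0353,-0.0562],[0,0,0],1],
  [[0.2535,-0.0353,-0.0562],[0,0,0],1],
])

```text
clock: 27.82
tool_pos: [0.4828, 0.2705, 0.0003]
orientation: [-75.0, 89.7, 9.0]
force: [0.6, 0.0, 0.0]
opening: 0.0879
```

>>> drive_tool([
  [[0,0,0],[0,0,0],0.3],
  [[0,0,0],[0,0,0],0.3],
  [[0,0,0],[0,0,0],0.3],
  [[0,0,0],[0,0,0],0.3],
  [[0,0,0],[0,0,0],0.3],
  [[0,0,0],[0,0,0],0.3],
  [[0,0,0],[0,0,0],0.3],
  [[0,0,0],[0,0,0],0.3],
  [[0,0,0],[0,0,0],0.3],
  [[0,0,0],[0,0,0],0.3],
])

```text
clock: 28.65
tool_pos: [0.4829, 0.2706, 0.0004]
orientation: [-73.6, 89.7, 10.4]
force: [0.6, 0.3, 2.4]
opening: 0.0434
```

```bash
python3 - <<'E'
from h import *
go((.6062,-.0019,.25),174)
E
```

```text
now [0.4829 0.2706 0.0004] [-73.5704  89.7079  10.4396] open 0.0434 F [0.6481 0.2922 2.3578] t 28.65
shift [-0.2492 -0.1523 -0.2577] turn [0.01 0.08 0.28] or [-179.99   -0.44    0.13]
```

>>> drive_tool([
  [[-0.01,0,0],[0,0,0],0.3],
  [[-0.04,0,0],[0,0,0],0.3],
  [[-0.075,0,0],[0,0,0],0.3],
  [[-0.11,0,0],[0,0,0],0.3],
  [[-0.145,0,0],[0,0,0],0.3],
  [[-0.18,0,0],[0,0,0],0.3],
  [[-0.21,-0.01,-0.017],[0,0,0],0.3],
  [[-0.21,-0.028,-0.048],[0,0,0],0.3],
  [[-0.21,-0.046,-0.079],[0,0,0],0.3],
  [[-0.21,-0.064,-0.11],[0,0,0],0.3],
  [[-0.21,-0.082,-0.14],[0,0,0],0.3],
  [[-0.21,-0.1,-0.17],[0,0,0],0.3],
  [[-0.21,-0.118,-0.2],[0,0,0],0.3],
  [[-0.21,-0.136,-0.23],[0,0,0],0.3],
  [[-0.21,-0.15,-0.255],[0,0,0],0.3],
  [[-0.21,-0.152,-0.258],[0,0,0],0.3],
  [[-0.18,-0.152,-0.258],[0,0,0],0.3],
  [[-0.145,-0.152,-0.258],[0,0,0],0.3],
  [[-0.115,-0.152,-0.258],[0,0,0],0.3],
  [[-0.105,-0.152,-0.258],[0,0,0],0.3],
])

```text
clock: 30.32
tool_pos: [0.6033, -0.0024, 0.1016]
orientation: [87.0, 89.9, 171.0]
force: [-0.8, -0.5, -2.2]
opening: 0.0431
```

```bash
python3 - <<'E'
from h import *
go((.6062,-.0019,.068),174)
E
```

```text
now [ 0.6033 -0.0024  0.1016] [ 87.0279  89.8991 170.9673] open 0.0431 F [-0.8195 -0.5071 -2.1718] t 30.32
shift [ 0.0336 -0.0029  0.0008] turn [-0.06  0.01 -0.1 ] or [179.94  -0.16  -0.01]
```

>>> drive_tool([
  [[0,-0.0015,0.0005],[0,0,0],0.3],
  [[0,-0.0015,0.0005],[0,0,0],0.3],
  [[0.005,-0.0015,0.0005],[0,0,0],0.3],
  [[0.01,-0.0015,0.0005],[0,0,0],0.3],
  [[0.01,-0.0015,0.0005],[0,0,0],0.3],
])

```text
clock: 30.73
tool_pos: [0.605, -0.0018, 0.0919]
orientation: [56.6, 89.9, 140.6]
force: [-0.6, -1.1, -0.6]
opening: 0.0438
```

```bash
python3 - <<'E'
from h import *
go((.6062,-.0019,.068),174)
E
```

```text
now [ 0.605  -0.0018  0.0919] [ 56.6096  89.9353 140.5528] open 0.0438 F [-0.5539 -1.0567 -0.6231] t 30.73
shift [ 0.0239 -0.0012  0.    ] turn [-0.06  0.04 -0.05] or [179.94  -0.08  -0.06]
```

>>> drive_tool([
  [[0.006,-0.0012,0],[0,0,0],0.3],
  [[0.012,-0.0012,0],[0,0,0],0.3],
  [[0.018,-0.0012,0],[0,0,0],0.3],
  [[0.0225,-0.0012,0],[0,0,0],0.3],
  [[0.0238,-0.0012,0],[0,0,0],0.3],
  [[0.0238,-0.0012,0],[0,0,0],0.3],
  [[0.0238,-0.0012,0],[0,0,0],0.8],
  [[0.0238,-0.0012,0],[0,0,0],0.8],
  [[0.0238,-0.0012,0],[0,0,0],0.8],
  [[0.0238,-0.0012,0],[0,0,0],0.8],
  [[0.0238,-0.0012,0],[0,0,0],0.8],
  [[0.0238,-0.0012,0],[0,0,0],0.8],
  [[0.01,-0.0012,0],[0,0,0],0.8],
  [[-0.02,0,0],[0,0,0],1],
  [[-0.06,0,0],[0,0,0],1],
  [[-0.1,0,0],[0,0,0],1],
  [[-0.14,0,0.02],[0,0,0],1],
  [[-0.16,0,0.04],[0,0,0],1],
  [[-0.16,0,0.04],[0,0,0],1],
  [[-0.16,0,0.04],[0,0,0],1],
])

```text
clock: 32.4
tool_pos: [0.6101, 0.039, 0.2538]
orientation: [-42.4, 89.8, 41.6]
force: [-0.8, -0.3, -0.2]
opening: 0.0873
```

```bash
python3 - <<'E'
from h import *
ZS["jar1"]=.066
t,R,o=pose();print(t,o["opening"],o["clock"])
topview("t12",c0=(.6031,-.0317));look("wrist",["jar1","shaker"])
cal=ctrl.get_calibration("wrist");im=cv2.imread("pics/t12_raw.png")
n,l,s,ce=cv2.connectedComponentsWithStats((im.max(2)<75).astype(np.uint8))
for i in range(1,n):
    x,y,w,h,a=s[i]
    if a>800 and y<300:print(s[i],ce[i],ray("wrist",ce[i],.122,cal))
a=np.radians(-6)
print("bays",[np.round(np.array([.6031,-.0317])+yb*np.array([-np.sin(a),np.cos(a)]),4) for yb in(-.03,.03)])
for c in("scene","side"):look(c,["jar1"])
E
```

```text
[0.6101 0.039  0.2538] 0.0873105120893162 32.4
wrist jar1 [320.3 168.6] 0.74 [ 0.605  -0.0008  0.066 ]
wrist shaker [321.2 131.4] 0.65 [ 0.6006 -0.0336  0.    ]
[  75    0   49  179 1042] [99.1631 86.0739] [ 0.7646 -0.088   0.122 ]
[ 294   67   56   60 2572] [321.1812  96.2356] [ 0.5968 -0.0628  0.122 ]
[ 487   72   42   70 2213] [507.7637 106.4948] [ 0.4533 -0.0401  0.122 ]
[ 296  147   52   54 2205] [321.688 173.459] [ 0.6026 -0.0041  0.122 ]
[    0   290   640   190 79661] [314.1082 392.6191] [0.6322 0.2045 0.122 ]
bays [array([ 0.6   , -0.0615]), array([ 0.6062, -0.0019])]
scene jar1 [300.  246.6] 0.77 [0.6108 0.0033 0.066 ]
scene jar1 [290.2 234.4] 0.67 [ 0.6    -0.0614  0.066 ]
scene jar1 [295.2 254.5] 0.43 [0.6437 0.0216 0.066 ]
side jar1 [322.2 235.5] 0.78 [ 0.6016 -0.0629  0.066 ]
side jar1 [306.  244.2] 0.6 [0.6014 0.0031 0.066 ]
```

View pics/t12.png

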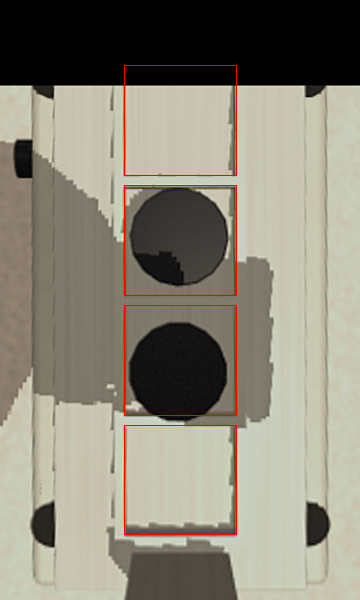

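```bash
python3 - <<'E'
from h import *
go((.4173,-.0378,.10),174)
look("wrist",["bar","bar_end_a"],None,dict(bar=0,bar_end_a=.009))
for c in("scene","side"):look(c,["bar","bar_end_a"],None,dict(bar=0,bar_end_a=.009))
E
```

```text
now [0.6091 0.0374 0.2512] [ 89.6082  89.8777 173.5255] open 0.0875 F [-0.5939  0.3522  0.1666] t 32.8
shift [ 0.1516  0.1825 -0.0951] turn [-0.08  0.   -0.12] or [179.92  -0.19  -0.  ]
wrist bar [489.9 111.2] 0.75 [ 0.4172 -0.0364  0.    ]
wrist bar_end_a [474.  263.8] 0.85 [0.4366 0.1337 0.009 ]
scene bar [336.  231.8] 0.61 [ 0.427 -0.032  0.   ]
scene bar_end_a [366.6 255.6] 0.71 [0.4345 0.1254 0.009 ]
scene bar_end_a [312.  203.4] 0.66 [ 0.3974 -0.1994  0.009 ]
side bar [362.6 284.5] 0.67 [ 0.4177 -0.0389  0.    ]
side bar_end_a [316.2 309.7] 0.77 [0.4275 0.131  0.009 ]
side bar_end_a [405.1 261.4] 0.62 [ 0.3934 -0.2011  0.009 ]
```

>>> drive_tool([
  [[0,0.036,-0.019],[0,0,0],1],
  [[0,0.072,-0.038],[0,0,0],1],
  [[0,0.108,-0.057],[0,0,0],1],
  [[0,0.144,-0.076],[0,0,0],1],
  [[0,0.18,-0.094],[0,0,0],1],
  [[0,0.1825,-0.0951],[0,0,0],1],
  [[0.03,0.1825,-0.0951],[0,0,0],1],
  [[0.065,0.1825,-0.0951],[0,0,0],1],
  [[0.1,0.1825,-0.0951],[0,0,0],1],
  [[0.135,0.1825,-0.0951],[0,0,0],1],
  [[0.15,0.1825,-0.0951],[0,0,0],1],
  [[0.15,0.1825,-0.0951],[0,0,0],1],
  [[0.15,0.1825,-0.0951],[0,0,0],1],
])

```text
clock: 34.33
tool_pos: [0.4177, -0.0375, 0.1022]
orientation: [99.8, 89.9, -176.2]
force: [0.6, -0.3, 1.2]
opening: 0.0875
```

```bash
python3 - <<'E'
from h import *
go((.4173,-.0378,-.0035),174)
E
```

```text
now [ 0.4177 -0.0375  0.1022] [  99.8325   89.8874 -176.2036] open 0.0875 F [ 0.6079 -0.3102  1.2369] t 34.33
shift [ 0.1057  0.0002 -0.0003] turn [-0.04 -0.02 -0.11] or [179.96  -0.17   0.03]
```

>>> drive_tool([
  [[0.03,0,0],[0,0,0],1],
  [[0.06,0,0],[0,0,0],1],
  [[0.08,0,0],[0,0,0],1],
  [[0.095,0,0],[0,0,0],1],
  [[0.103,0,0],[0,0,0],1],
  [[0.1057,0,0],[0,0,0],1],
  [[0.1057,0,0],[0,0,0],1],
  [[0.1057,0,0],[0,0,0],0],
  [[0.1057,0,0],[0,0,0],0],
  [[0.1057,0,0],[0,0,0],0],
  [[0.1057,0,0],[0,0,0],0],
  [[0.1057,0,0],[0,0,0],0],
  [[0.1057,0,0],[0,0,0],0],
  [[0.1057,0,0],[0,0,0],0],
  [[0.1057,0,0],[0,0,0],0],
  [[0.1057,0,0],[0,0,0],0],
  [[0.1057,0,0],[0,0,0],0],
  [[0.1057,0,0],[0,0,0],0],
  [[0.1057,0,0],[0,0,0],0],
  [[0.1057,0,0],[0,0,0],0],
])

```text
clock: 36.0
tool_pos: [0.4175, -0.0375, -0.0035]
orientation: [100.5, 89.9, -175.6]
force: [-0.1, -0.2, -0.6]
opening: 0.0199
```

>>> drive_tool([
  [[0,0,0],[0,0,0],0],
  [[0,0,0],[0,0,0],0],
  [[0,0,0],[0,0,0],0],
  [[0,0,0],[0,0,0],0],
])

```text
clock: 36.33
tool_pos: [0.4175, -0.0375, -0.0035]
orientation: [99.5, 89.9, -176.5]
force: [0.2, -0.2, 0.2]
opening: 0.0197
```

>>> drive_tool([
  [[-0.01,0,0],[0,0,0],0],
  [[-0.03,0,0],[0,0,0],0],
  [[-0.06,0,0],[0,0,0],0],
  [[-0.09,0,0],[0,0,0],0],
  [[-0.12,0,0],[0,0,0],0],
  [[-0.15,0,0],[0,0,0],0],
  [[-0.18,0,0],[0,0,0],0],
  [[-0.21,0,0],[0,0,0],0],
  [[-0.225,0,0],[0,0,0],0],
  [[-0.225,-0.02,0.0026],[0,0,0],0],
  [[-0.225,-0.045,0.006],[0,0,0],0],
  [[-0.225,-0.07,0.0093],[0,0,0],0],
  [[-0.225,-0.095,0.0126],[0,0,0],0],
  [[-0.225,-0.12,0.016],[0,0,0],0],
  [[-0.225,-0.145,0.0192],[0,0,0],0],
  [[-0.225,-0.165,0.022],[0,0,0],0],
  [[-0.225,-0.18,0.024],[0,0,0],0],
  [[-0.225,-0.184,0.0244],[0,0,0],0],
  [[-0.225,-0.184,0.0244],[0,0,0],0],
  [[-0.225,-0.184,0.0244],[0,0,0],0],
])

```text
clock: 38.0
tool_pos: [0.6026, -0.0326, 0.2204]
orientation: [98.5, 89.8, -177.6]
force: [-1.1, -0.7, -2.3]
opening: 0.0195
```

```bash
python3 - <<'E'
from h import *
t,R,o=pose();print(R[:,0],o["joint_pos"])
go((.603,-.0325,.16),174)
for c in("scene","side"):look(c,["bar","bar_end_a"],None,dict(bar=t[2]+.004,bar_end_a=t[2]+.013))
barfit("wrist",t[2]+.022)
E
```

```text
[-0.0037 -0.0002 -1.    ] [ 15.4005  13.0465  -6.0684  -0.0498 -71.0892 -21.435 ]
now [ 0.6026 -0.0326  0.2204] [  98.4601   89.7905 -177.5906] open 0.0195 F [-1.0978 -0.6939 -2.2722] t 38.0
shift [ 0.0604 -0.0006  0.0002] turn [-0.05 -0.03 -0.21] or [179.95  -0.33   0.05]
scene bar [294.6 200.2] 0.93 [ 0.602  -0.028   0.2244]
scene bar_end_a [325.7 227.8] 0.92 [0.6186 0.1309 0.2334]
scene bar_end_a [248.3 208.8] 0.69 [ 0.7339 -0.0695  0.2334]
side bar [314.6 191.5] 0.72 [ 0.5998 -0.0307  0.2244]
side bar [135.8 391.2] 0.37 [0.3194 0.6091 0.2244]
side bar_end_a [257.6 205.6] 0.76 [0.6318 0.1388 0.2334]
side bar_end_a [358.8 172.6] 0.75 [ 0.5836 -0.1941  0.2334]
wrist 0.64 ctr 0.5973437428474426 -0.061482518911361694 wh (0.18604391813278198, 0.07993577420711517) ang -69.1371 through [ 0.5933 -0.0935]
  y -0.153 x 0.5742..0.6259
  y -0.121 x 0.5553..0.6311
  y -0.090 x 0.5587..0.6345
  y -0.059 x 0.5623..0.6379
  y -0.027 x 0.5661..0.5661
wrist 0.58 ctr 0.5989416241645813 -0.06324417889118195 wh (0.19035381078720093, 0.025586111471056938) ang 83.948654 through [ 0.5974 -0.0786]
  y -0.156 x 0.5800..0.5984
  y -0.124 x 0.5834..0.6021
  y -0.092 x 0.5867..0.6053
  y -0.061 x 0.5896..0.6100
  y -0.029 x 0.5895..0.6154
```

>>> drive_tool([
  [[0,-0.001,0],[0,0,0],0],
  [[0.015,-0.001,0],[0,0,0],0],
  [[0.035,-0.001,0],[0,0,0],0],
  [[0.05,-0.001,0],[0,0,0],0],
  [[0.06,-0.001,0],[0,0,0],0],
  [[0.065,-0.001,0],[0,0,0],0],
  [[0.07,-0.001,0],[0,0,0],0],
  [[0.075,-0.001,0],[0,0,0],0],
  [[0.08,-0.001,0],[0,0,0],0],
  [[0.084,-0.001,0],[0,0,0],0],
  [[0.084,-0.001,0],[0,0,0],0],
  [[0.084,-0.001,0],[0,0,0],0],
])

```text
clock: 39.4
tool_pos: [0.6041, -0.0327, 0.1375]
orientation: [99.0, 89.9, -177.0]
force: [0.3, 0.0, -1.4]
opening: 0.0195
```

>>> drive_tool([
  [[0.003,0,0],[0,0,0],0],
  [[0.006,0,0],[0,0,0],0],
  [[0.009,0,0],[0,0,0],0],
  [[0.011,0,0],[0,0,0],0],
  [[0.011,0,0],[0,0,0],0],
  [[0.011,0,0],[0,0,0],0],
])

```text
clock: 39.9
tool_pos: [0.6041, -0.0327, 0.1264]
orientation: [102.4, 89.9, -173.6]
force: [-0.4, -0.3, -2.7]
opening: 0.0195
```

```bash
python3 - <<'E'
from h import *
go((.6028,-.0325,.1236),174)
E
```

```text
now [ 0.6041 -0.0327  0.1264] [ 102.4327   89.8979 -173.5906] open 0.0195 F [-0.4467 -0.2713 -2.7037] t 39.9
shift [0.0028 0.0013 0.0001] turn [-0.02 -0.02 -0.1 ] or [179.98  -0.16   0.03]
```

>>> drive_tool([
  [[0.001,0.0006,0],[0,0,0],0],
  [[0.002,0.0006,0],[0,0,0],0],
  [[0.0025,0.0006,0],[0,0,0],0],
  [[0.0025,0.0006,0],[0,0,0],0],
  [[0.0025,0.0006,0],[0,0,0],0.6],
  [[0.0025,0.0006,0],[0,0,0],0.6],
  [[0.0025,0.0006,0],[0,0,0],0.6],
  [[0.0025,0.0006,0],[0,0,0],0.6],
  [[0.0025,0.0006,0],[0,0,0],0.6],
  [[0.0025,0.0006,0],[0,0,0],0.6],
  [[0.0025,0.0006,0],[0,0,0],0.6],
  [[-0.01,0.0006,0],[0,0,0],0.7],
  [[-0.03,0.0006,0],[0,0,0],0.8],
  [[-0.06,0.0006,0],[0,0,0],1],
  [[-0.1,0.0006,0],[0,0,0],1],
  [[-0.13,0.0006,0],[0,0,0],1],
  [[-0.13,0.0006,0],[0,0,0],1],
  [[-0.13,0.0006,0],[0,0,0],1],
])

```text
clock: 41.4
tool_pos: [0.6048, -0.0324, 0.2588]
orientation: [-66.5, 89.8, 17.5]
force: [-0.4, 0.5, -0.9]
opening: 0.0867
```

```bash
python3 - <<'E'
from h import *
t,R,o=pose();print(t,o["opening"],o["clock"])
look("wrist",["bar","bar_end_a","shaker"],"w13")
barfit("wrist")
for c in("scene","side"):
    im,_=look(c,["bar","bar_end_a","jar1"],c+"13")
    print([np.round(proj(c,np.array(p)),1).tolist() for p in ((.6031,-.0317,.128),(.6209,.1374,.137),(.5853,-.2008,.137))])
go((.50,-.30,.25),174)
E
```

```text
[ 0.6048 -0.0324  0.2588] 0.08673765462384138 41.4
wrist bar [322.5 226.2] 0.89 [ 0.6036 -0.0291  0.128 ]
wrist bar_end_a [324.8 398.7] 0.73 [0.6188 0.1377 0.137 ]
wrist 0.74 ctr 0.6025773286819458 -0.028054282069206238 wh (0.3312007784843445, 0.022041531279683113) ang 83.962326 through [ 0.5993 -0.0629]
  y -0.191 x 0.5769..0.5951
  y -0.135 x 0.5828..0.6008
  y -0.080 x 0.5882..0.6063
  y -0.025 x 0.5920..0.6143
  y 0.030 x 0.5998..0.6178
scene bar_end_a [321.4 255.1] 0.73 [0.6309 0.1291 0.137 ]
scene jar1 [301.6 247.9] 0.71 [ 0.5687 -0.0442  0.    ]
scene jar1 [288.7 234. ] 0.46 [ 0.56   -0.1267  0.    ]
[[294.5, 224.8], [326.0, 255.1], [267.4, 194.6]]
side bar [315.5 220.8] 0.87 [ 0.6021 -0.036   0.128 ]
side bar_end_a [358.7 204.6] 0.87 [ 0.5686 -0.1841  0.137 ]
side bar_end_a [262.5 238.6] 0.64 [0.6235 0.1382 0.137 ]
side bar_end_a [317.4 256.5] 0.56 [0.4639 0.091  0.137 ]
side jar1 [322.4 237.2] 0.8 [ 0.6661 -0.1284  0.    ]
side jar1 [305.9 245.4] 0.68 [ 0.6689 -0.0581  0.    ]
[[314.2, 221.2], [263.4, 238.9], [358.2, 200.8]]
now [ 0.6037 -0.0326  0.2563] [ 103.3995   89.8939 -172.6179] open 0.0876 F [-0.1451 -0.7829  0.1124] t 42.1
shift [ 0.0066  0.0751 -0.2768] turn [-0.02 -0.02 -0.1 ] or [179.98  -0.16   0.04]
```

>>> drive_tool([
  [[0,0.0064,-0.04],[0,0,0],0.8],
  [[0,0.0128,-0.08],[0,0,0],0.8],
  [[0,0.019,-0.12],[0,0,0],0.8],
  [[0,0.0256,-0.16],[0,0,0],0.8],
  [[0,0.032,-0.2],[0,0,0],0.8],
  [[0,0.0389,-0.2424],[0,0,0],0.8],
  [[0,0.0389,-0.2424],[0,0,0],0.8],
  [[0,0.0389,-0.2424],[0,0,0],0.8],
  [[0,0.0389,-0.2424],[0,0,0],0.8],
])

```text
clock: 42.85
tool_pos: [0.5394, -0.2698, 0.2564]
orientation: [97.0, 89.9, -179.1]
force: [0.3, 0.9, 0.0]
opening: 0.0705
```

```bash
python3 - <<'E'
from h import *
t,R,o=pose();print(t,R[:,1],o["clock"])
look("wrist",["counter","reset_large_top","reset_small_top","stand","stylus","stylus_grip"],"w14")
for n in("reset_large","stand","stylus"):
  for d in ctrl.cut_out("wrist",n):print(n,round(d["confidence"],2),d["pixel"],cv2.boundingRect(d["pixels"].astype(np.uint8)))
E
```

```text
[ 0.5394 -0.2698  0.2564] [-0.9943  0.1062  0.0018] 42.85
wrist counter [393. 119.] 0.81 [ 0.4509 -0.3467  0.    ]
wrist reset_large_top [414.7 141.5] 0.41 [ 0.4371 -0.3228  0.039 ]
wrist reset_small_top [410.2  96. ] 0.48 [ 0.4398 -0.3667  0.039 ]
wrist reset_small_top [289.5 388.6] 0.43 [ 0.6017 -0.0438  0.039 ]
wrist stand [268.6 148.8] 0.95 [ 0.5908 -0.3297  0.    ]
wrist stylus [269.3 151.3] 0.76 [ 0.5896 -0.3272  0.006 ]
wrist stylus_grip [253.7 155.4] 0.64 [ 0.5936 -0.3291  0.086 ]
reset_large 0.74 [277.8, 373.1] (267, 304, 24, 106)
reset_large 0.7 [273.1, 141.8] (231, 121, 63, 61)
reset_large 0.54 [417.7, 143.1] (408, 137, 11, 12)
stand 0.8 [274.6, 145.3] (231, 122, 63, 59)
stand 0.56 [301.6, 316.2] (215, 270, 151, 155)
stylus 0.86 [259.4, 152.1] (241, 137, 35, 31)
```

View pics/w14.png

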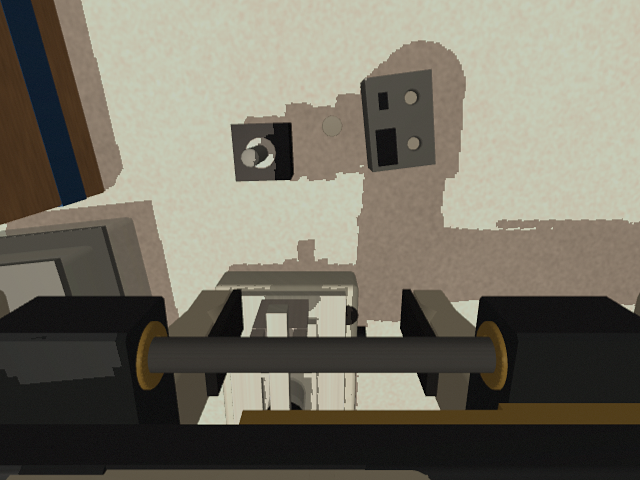

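```bash
cat >> h.py <<'E'
def blobs(im,cal,box,thr,z,amin=30,inv=False):
    x0,y0,x1,y1=box;g=cv2.cvtColor(im[y0:y1,x0:x1],cv2.COLOR_BGR2GRAY);m=((g<thr) if inv else (g>thr)).astype(np.uint8)
    n,l,s,ce=cv2.connectedComponentsWithStats(m)
    for i in range(1,n):
        if s[i,4]>=amin:
            c=ce[i]+[x0,y0];bb=s[i,:4]+[x0,y0,0,0];mid=bb[:2]+bb[2:]/2-.5;print(s[i,4],"bb",bb,"cen",c,ray("wrist",c,z,cal),"mid",ray("wrist",mid,z,cal))
E
python3 - <<'E'
from h import *
im=cv2.imread("pics/w14.png");cal=ctrl.get_calibration("wrist")
g=cv2.cvtColor(im,cv2.COLOR_BGR2GRAY)
print(g[136:152,404:424]);print(g[142:172:2,236:284:2])
blobs(im,cal,(400,85,425,155),130,.039)
t,R,o=pose();C=-np.array(cal["R"]).T@np.array(cal["t"]);print("cam",C,t)
E
```

```text
[[ 75  76  76  76  75  76  75  66  61  62  54  46  52  58  65  75  77  76
   75  74]
 [ 76  76  77  76  75  69  63  89 101 108 104  74  55  40  52  63  71  77
   77  76]
 [ 75  77  75  76  70  63  97 124 124 125 126 121 116  74  38  49  64  72
   76  75]
 [ 75  76  76  73  70 107 124 128 127 127 127 127 129 118  72  39  53  64
   76  76]
 [ 75  75  75  73  94 127 127 126 126 126 126 126 126 129 117  35  43  63
   70  75]
 [ 76  76  74  74 125 128 126 126 127 125 126 125 125 128 126  52  40  58
   71  75]
 [ 76  76  75  83 130 126 126 127 126 125 126 125 125 127 125  58  38  54
   69  77]
 [ 76  74  72  86 129 127 126 126 126 124 125 126 126 127 125  58  41  54
   69  77]
 [ 76  75  74 100 128 126 125 125 125 125 125 125 125 128 126  60  42  60
   69  77]
 [ 75  75  75  93 130 127 126 125 125 126 125 125 125 126 111  46  43  62
   72  77]
 [ 76  76  74  74 111 127 126 125 125 125 125 125 127 127  75  42  51  68
   76  76]
 [ 75  76  75  71  94 130 128 127 126 126 126 127 126  97  47  47  67  73
   76  75]
 [ 76  75  75  74  75 102 121 129 129 128 130 128  98  55  45  62  73  75
   75 
[... 1132 characters left out ...]
68 200 197
  199  89  15  18  16  15]
 [ 66  68  66 140 146 149 151 153 152 153  72  64  39  32 136 203 198 197
  201  26  17  19  18  17]
 [ 67  68  67  77 148 149 150 151 152  67  72  37 140 198 202 200 200 201
  100  67  15  18  17  16]
 [ 68  68  68  68 103 145 151 152 152  65  60 194 204 201 200 201 204 161
   67  70  12  17  18  18]
 [ 67  68  68  68  68  84 101 126 107  75 199 206 203 204 206 168  93  68
   71  71  14  19  18  16]
 [ 68  68  69  69  68  68  68  69  70  69  66 105 100 103  91  66  70  72
   72  74  14  17  19  19]
 [ 67  69  69  71  69  70  70  70  71  71  71  70  70  70  70  71  71  71
   72  10  14  18  20  16]]
cam [ 0.5312 -0.3485  0.4497] [ 0.5398 -0.2691  0.2565]
```

```bash
python3 - <<'E'
from h import *
im=cv2.imread("pics/w14.png");cal=ctrl.get_calibration("wrist")
blobs(im,cal,(400,85,425,155),100,.039)
print("collar",ray("wrist",(260,152.3),.055,cal),"top",ray("wrist",(249,158),.115,cal))
go((.594,-.328,.12),174)
E
```

```text
120 bb [405  91  12  13] cen [410.0833  97.25  ] [ 0.4405 -0.3651  0.039 ] mid [ 0.4401 -0.3653  0.039 ]
108 bb [408 137  11  12] cen [412.9259 142.8426] [ 0.4393 -0.3212  0.039 ] mid [ 0.4392 -0.3215  0.039 ]
collar [ 0.5928 -0.3289  0.055 ] top [ 0.5933 -0.3282  0.115 ]
now [ 0.5398 -0.2691  0.2565] [ 102.4668   89.8963 -173.5119] open 0.0704 F [-0.7199 -0.5642  0.4904] t 43.35
shift [ 0.1364 -0.0603 -0.0528] turn [ 0.02 -0.02 -0.1 ] or [-179.98    0.16   -0.04]
```

>>> drive_tool([
  [[0,-0.03,-0.025],[0,0,0],0.8],
  [[0,-0.0594,-0.0535],[0,0,0],0.8],
  [[0.03,-0.0594,-0.0535],[0,0,0],0.8],
  [[0.065,-0.0594,-0.0535],[0,0,0],0.8],
  [[0.1,-0.0594,-0.0535],[0,0,0],0.8],
  [[0.12,-0.0594,-0.0535],[0,0,0],0.8],
  [[0.135,-0.0594,-0.0535],[0,0,0],0.8],
  [[0.145,-0.0594,-0.0535],[0,0,0],0.8],
  [[0.15,-0.0594,-0.0535],[0,0,0],0.8],
  [[0.15,-0.0594,-0.0535],[0,0,0],0.8],
  [[0.15,-0.0594,-0.0535],[0,0,0],0.8],
])

```text
clock: 44.27
tool_pos: [0.5936, -0.3288, 0.1074]
orientation: [142.0, 89.9, -134.0]
force: [0.2, 0.2, 1.1]
opening: 0.0701
```

```bash
python3 - <<'E'
from h import *
go((.593,-.3286,.054),174)
im,cal=look("wrist",["stylus_grip"],"w15");print(proj("wrist",np.array([.593,-.3286,.115]),cal),proj("wrist",np.array([.593,-.3286,.055]),cal))
E
```

```text
now [ 0.5936 -0.3288  0.1074] [ 142.0095   89.9356 -133.9532] open 0.0701 F [0.247  0.2417 1.0595] t 44.27
shift [0.0534 0.0006 0.0002] turn [ 0.04 -0.05 -0.04] or [-179.96    0.06   -0.08]
wrist stylus_grip [322.5 266.5] 0.84 [ 0.592  -0.3294  0.086 ]
[321.0204 287.8275] [320.9517 251.5662]
```

>>> drive_tool([
  [[0.015,0.0004,0],[0,0,0],0.8],
  [[0.03,0.0004,0],[0,0,0],0.8],
  [[0.042,0.0004,0],[0,0,0],0.8],
  [[0.05,0.0004,0],[0,0,0],0.8],
  [[0.0534,0.0004,0],[0,0,0],0.8],
  [[0.0534,0.0004,0],[0,0,0],0.8],
  [[0.0534,0.0004,0],[0,0,0],0],
  [[0.0534,0.0004,0],[0,0,0],0],
  [[0.0534,0.0004,0],[0,0,0],0],
  [[0.0534,0.0004,0],[0,0,0],0],
  [[0.0534,0.0004,0],[0,0,0],0],
  [[0.0534,0.0004,0],[0,0,0],0],
  [[0.0534,0.0004,0],[0,0,0],0],
  [[0.0534,0.0004,0],[0,0,0],0],
  [[0.0534,0.0004,0],[0,0,0],0],
  [[0.0534,0.0004,0],[0,0,0],0],
  [[0.0534,0.0004,0],[0,0,0],0],
  [[0.0534,0.0004,0],[0,0,0],0],
  [[0.0534,0.0004,0],[0,0,0],0],
  [[0.0534,0.0004,0],[0,0,0],0],
])

```text
clock: 46.03
tool_pos: [0.5935, -0.3289, 0.0546]
orientation: [-159.3, 89.9, -75.3]
force: [-0.2, -0.3, 0.5]
opening: 0.0155
```

>>> drive_tool([
  [[0,0,0],[0,0,0],0],
  [[0,0,0],[0,0,0],0],
  [[0,0,0],[0,0,0],0],
  [[0,0,0],[0,0,0],0],
])

```text
clock: 46.37
tool_pos: [0.5935, -0.3288, 0.0545]
orientation: [-160.7, 89.9, -76.6]
force: [-0.5, 0.2, 0.2]
opening: 0.0149
```

>>> drive_tool([
  [[-0.015,0,0],[0,0,0],0],
  [[-0.035,0,0],[0,0,0],0],
  [[-0.06,0,0],[0,0,0],0],
  [[-0.085,0,0],[0,0,0],0],
  [[-0.1,0,0],[0,0,0],0],
  [[-0.1,0.02,-0.0012],[0,0,0],0],
  [[-0.1,0.045,-0.0026],[0,0,0],0],
  [[-0.1,0.07,-0.004],[0,0,0],0],
  [[-0.1,0.095,-0.0055],[0,0,0],0],
  [[-0.1,0.12,-0.007],[0,0,0],0],
  [[-0.1,0.14,-0.0081],[0,0,0],0],
  [[-0.1,0.1537,-0.0089],[0,0,0],0],
  [[-0.1,0.1537,-0.0089],[0,0,0],0],
  [[-0.1,0.1537,-0.0089],[0,0,0],0],
])

```text
clock: 47.53
tool_pos: [0.4397, -0.3218, 0.155]
orientation: [-129.4, 89.9, -45.4]
force: [0.9, -1.2, -0.3]
opening: 0.0152
```

```bash
python3 - <<'E'
from h import *
t,R,o=pose();print("open",o["opening"],R[:,0])
go((.4397,-.3215,.09),174)
for c in("scene","side","wrist"):
    look(c,["stylus","stylus_grip","reset_large_top","reset_small_top"],c+"16",dict(stylus=.106,stylus_grip=.186))
E
```

```text
open 0.015234131950406233 [ 0.0014 -0.0014 -1.    ]
now [ 0.4397 -0.3218  0.155 ] [-129.3989   89.8854  -45.3805] open 0.0152 F [ 0.9307 -1.152  -0.3213] t 47.53
shift [0.065  0.0001 0.0004] turn [ 0.02 -0.07  0.09] or [-179.98   -0.14   -0.11]
scene stylus [277.6 170.6] 0.67 [ 0.4501 -0.3333  0.106 ]
scene stylus_grip [281.7 150.4] 0.63 [ 0.4307 -0.3277  0.186 ]
scene stylus_grip [280.9 172.7] 0.28 [ 0.5162 -0.2159  0.186 ]
scene reset_small_top [324.7 255.9] 0.49 [0.5601 0.063  0.039 ]
side stylus [418.7 216.8] 0.49 [ 0.4286 -0.2997  0.106 ]
side stylus_grip [423.  191.5] 0.54 [ 0.4325 -0.3095  0.186 ]
side reset_small_top [419.3 215.7] 0.47 [ 0.4916 -0.4086  0.039 ]
side reset_small_top [315.8 223.5] 0.43 [ 0.696  -0.1279  0.039 ]
wrist stylus [321.5 252.8] 0.57 [ 0.4389 -0.3219  0.106 ]
wrist stylus_grip [321.  308.5] 0.55 [ 0.4392 -0.3217  0.186 ]
wrist reset_large_top [320.5 226.9] 0.45 [ 0.4396 -0.3221  0.039 ]
```

>>> drive_tool([
  [[0.02,0,0.0003],[0,0,0],0],
  [[0.04,0,0.0003],[0,0,0],0],
  [[0.052,0,0.0003],[0,0,0],0],
  [[0.06,0,0.0003],[0,0,0],0],
  [[0.064,0,0.0003],[0,0,0],0],
  [[0.066,0,0.0003],[0,0,0],0],
  [[0.067,0,0.0003],[0,0,0],0],
  [[0.067,0,0.0003],[0,0,0],0],
  [[0.067,0,0.0003],[0,0,0],0],
])

```text
clock: 49.03
tool_pos: [0.4402, -0.3216, 0.0882]
orientation: [-132.7, 89.9, -48.7]
force: [-0.4, -0.6, 0.5]
opening: 0.0151
```

>>> drive_tool([
  [[0.001,0,0],[0,0,0],0],
  [[0.002,0,0],[0,0,0],0],
  [[0.003,0,0],[0,0,0],0],
  [[0.003,0,0],[0,0,0],0],
  [[0.003,0,0],[0,0,0],0],
])

```text
clock: 49.45
tool_pos: [0.4406, -0.3218, 0.0855]
orientation: [-124.9, 89.8, -40.9]
force: [0.7, -1.0, 2.2]
opening: 0.0152
```

>>> drive_tool([
  [[0.001,0,0],[0,0,0],0],
  [[0.002,0,0],[0,0,0],0],
  [[0.003,0,0],[0,0,0],0],
  [[0.003,0,0],[0,0,0],0],
  [[0.003,0,0],[0,0,0],0],
  [[0.003,0,0],[0,0,0],0],
])

```text
clock: 49.95
tool_pos: [0.4407, -0.3219, 0.0827]
orientation: [-124.6, 89.8, -40.6]
force: [-0.1, 0.4, 3.5]
opening: 0.015
```

>>> drive_tool([
  [[0.001,0,0],[0,0,0],0],
  [[0.0015,0,0],[0,0,0],0],
  [[0.0015,0,0],[0,0,0],0],
  [[0.0015,0,0],[0,0,0],0],
  [[0.0015,0,0],[0,0,0],0],
  [[0.0015,0,0],[0,0,0],0],
  [[0.0015,0,0],[0,0,0],0],
  [[0.0015,0,0],[0,0,0],0],
  [[0.0015,0,0],[0,0,0],0],
  [[0.0015,0,0],[0,0,0],0],
  [[0.0015,0,0],[0,0,0],0],
  [[0.0015,0,0],[0,0,0],0],
])

```text
clock: 50.95
tool_pos: [0.4411, -0.3222, 0.0821]
orientation: [-125.4, 89.8, -41.3]
force: [-1.2, 0.4, 9.6]
opening: 0.0152
```

```bash
python3 - <<'E'
from h import *
F=[]
for _ in range(4):
    ctrl.snapshot("wrist");F.append(ctrl.get_obs()["force"])
print(np.array(F),pose()[0])
E
```

```text
[[-1.4468  0.5898  9.3335]
 [-1.1672  0.8143  9.183 ]
 [-1.4725  0.1351  9.6601]
 [-0.6719  1.3057  8.5119]] [ 0.4411 -0.3222  0.0821]
```

>>> drive_tool([
  [[-0.005,0,0],[0,0,0],0],
  [[-0.015,0,0],[0,0,0],0],
  [[-0.028,0,0],[0,0,0],0],
  [[-0.04,0,0],[0,0,0],0],
  [[-0.045,0,0],[0,0,0],0],
  [[-0.045,0,-0.015],[0,0,0],0],
  [[-0.045,0,-0.03],[0,0,0],0],
  [[-0.045,0,-0.043],[0,0,0],0],
  [[-0.045,0,-0.043],[0,0,0],0],
  [[-0.045,0,-0.043],[0,0,0],0],
])

```text
clock: 51.98
tool_pos: [0.436, -0.3652, 0.1267]
orientation: [-127.7, 89.8, -43.7]
force: [-0.7, -0.5, -1.5]
opening: 0.0152
```

```bash
python3 - <<'E'
from h import *
go((.4407,-.3654,.089),174)
z=pose()[0][2]
look("wrist",["stylus","stylus_grip","reset_large_top","reset_small_top"],"w17",dict(stylus=z-.0485,stylus_grip=z+.0315))
E
```

```text
now [ 0.436  -0.3652  0.1267] [-127.6977   89.8126  -43.7107] open 0.0152 F [-0.6623 -0.5168 -1.4527] t 51.98
shift [ 0.0377 -0.0046  0.0004] turn [-0.01 -0.11  0.15] or [179.99   0.23   0.18]
wrist stylus [321.4 252.5] 0.56 [ 0.4352 -0.3657  0.0782]
wrist stylus_grip [320.  310.6] 0.74 [ 0.4359 -0.3642  0.1582]
wrist stylus_grip [322.3 248.7] 0.47 [ 0.4318 -0.3934  0.1582]
wrist reset_small_top [315.1 239. ] 0.48 [ 0.4402 -0.364   0.039 ]
```

>>> drive_tool([
  [[0,-0.0046,0.0008],[0,0,0],0],
  [[0,-0.0046,0.0008],[0,0,0],0],
  [[0.015,-0.0046,0.0008],[0,0,0],0],
  [[0.028,-0.0046,0.0008],[0,0,0],0],
  [[0.034,-0.0046,0.0008],[0,0,0],0],
  [[0.037,-0.0046,0.0008],[0,0,0],0],
  [[0.0385,-0.0046,0.0008],[0,0,0],0],
  [[0.0385,-0.0046,0.0008],[0,0,0],0],
  [[0.0385,-0.0046,0.0008],[0,0,0],0],
])

```text
clock: 52.98
tool_pos: [0.4417, -0.3645, 0.0892]
orientation: [-124.0, 89.7, -39.9]
force: [-0.4, 1.1, 0.3]
opening: 0.0151
```

>>> drive_tool([
  [[0.001,0,0],[0,0,0],0],
  [[0.002,0,0],[0,0,0],0],
  [[0.003,0,0],[0,0,0],0],
  [[0.003,0,0],[0,0,0],0],
  [[0.003,0,0],[0,0,0],0],
])

```text
clock: 53.4
tool_pos: [0.4421, -0.3646, 0.0866]
orientation: [-122.5, 89.7, -38.3]
force: [0.7, 0.5, 0.8]
opening: 0.0153
```

>>> drive_tool([
  [[0.001,0.0008,0],[0,0,0],0],
  [[0.002,0.0008,0],[0,0,0],0],
  [[0.003,0.0008,0],[0,0,0],0],
  [[0.004,0.0008,0],[0,0,0],0],
  [[0.004,0.0008,0],[0,0,0],0],
  [[0.004,0.0008,0],[0,0,0],0],
])

```text
clock: 53.9
tool_pos: [0.4417, -0.3648, 0.0828]
orientation: [-121.7, 89.6, -37.5]
force: [1.4, -0.5, 4.3]
opening: 0.015
```

>>> drive_tool([
  [[0.001,0,0],[0,0,0],0],
  [[0.0015,0,0],[0,0,0],0],
  [[0.0015,0,0],[0,0,0],0],
  [[0.0015,0,0],[0,0,0],0],
  [[0.0015,0,0],[0,0,0],0],
  [[0.0015,0,0],[0,0,0],0],
  [[0.0015,0,0],[0,0,0],0],
  [[0.0015,0,0],[0,0,0],0],
  [[0.0015,0,0],[0,0,0],0],
  [[0.0015,0,0],[0,0,0],0],
  [[0.0015,0,0],[0,0,0],0],
  [[0.0015,0,0],[0,0,0],0],
  [[0.0015,0,0],[0,0,0],0],
])

```text
clock: 54.98
tool_pos: [0.4421, -0.3651, 0.0821]
orientation: [-122.6, 89.6, -38.5]
force: [0.5, 0.6, 9.3]
opening: 0.015
```

```bash
python3 - <<'E'
from h import *
F=[]
for _ in range(3):
    ctrl.snapshot("wrist");F.append(ctrl.get_obs()["force"])
print(np.array(F),pose()[0])
E
```

```text
[[ 0.0968  0.8471  8.1435]
 [ 0.6279  0.9155  9.123 ]
 [-0.1966  0.6973  9.0702]] [ 0.4421 -0.3652  0.0822]
```

>>> drive_tool([
  [[-0.005,0,0],[0,0,0],0],
  [[-0.015,0,0],[0,0,0],0],
  [[-0.03,0,0],[0,0,0],0],
  [[-0.055,0,0],[0,0,0],0],
  [[-0.075,0,0],[0,0,0],0],
  [[-0.075,0,0],[0,0,0],0],
  [[-0.075,0,0],[0,0,0],0],
])

```text
clock: 55.72
tool_pos: [0.4418, -0.3648, 0.1584]
orientation: [-118.5, 89.5, -34.3]
force: [-0.2, 0.4, -1.7]
opening: 0.0154
```

```bash
python3 - <<'E'
from h import *
go((.5935,-.3288,.155),174)
z=pose()[0][2]
im,cal=look("wrist",["stylus","stylus_grip"],"w18",dict(stylus=z-.0485,stylus_grip=z+.0315))
E
```

```text
now [ 0.4418 -0.3648  0.1584] [-118.4641   89.4753  -34.3294] open 0.0154 F [-0.1574  0.3702 -1.6801] t 55.72
shift [ 0.0044 -0.1472  0.0513] turn [ 0.13 -0.25  0.46] or [-179.86   -0.72   -0.39]
wrist stylus [323.  253.2] 0.8 [ 0.4402 -0.3648  0.1099]
wrist stylus_grip [319.6 307.9] 0.57 [ 0.4415 -0.365   0.1899]
```

>>> drive_tool([
  [[0,-0.025,0.009],[0,0,0.1],0],
  [[0,-0.05,0.0175],[0.1,-0.1,0.2],0],
  [[0,-0.075,0.026],[0.1,-0.2,0.4],0],
  [[0.002,-0.1,0.035],[0.1,-0.2,0.4],0],
  [[0.003,-0.125,0.0435],[0.1,-0.2,0.4],0],
  [[0.0044,-0.14,0.0488],[0.1,-0.2,0.4],0],
  [[0.0044,-0.1472,0.0513],[0.1,-0.2,0.4],0],
  [[0.0044,-0.1472,0.0513],[0.1,-0.2,0.4],0],
  [[0.0044,-0.1472,0.0513],[0.1,-0.2,0.4],0],
])

```text
clock: 56.62
tool_pos: [0.5916, -0.3281, 0.1512]
orientation: [81.7, 89.7, 165.8]
force: [-0.1, -0.4, -0.4]
opening: 0.0149
```

```bash
python3 - <<'E'
from h import *
go((.5935,-.3288,.115),174)
z=pose()[0][2]
im,cal=look("wrist",["stylus","stylus_grip","stand"],"w19",dict(stylus=z-.0485,stylus_grip=z+.0315))
cr=im[120:330,210:430];cv2.imwrite("pics/w19c.png",cv2.resize(cr,None,fx=2.5,fy=2.5,interpolation=cv2.INTER_CUBIC))
print("tip exp px",proj("wrist",np.array([.593,-.3286,z-.0485]),cal),"hole",proj("wrist",np.array([.593,-.3286,.05]),cal))
for d in ctrl.cut_out("wrist","stand"):
    m=d["pixels"].astype(np.uint8);print(d["confidence"],d["pixel"],cv2.boundingRect(m))
E
```

```text
now [ 0.5916 -0.3281  0.1512] [ 81.7162  89.7317 165.7555] open 0.0149 F [-0.1299 -0.3987 -0.4194] t 56.62
shift [ 0.0361 -0.0022 -0.0005] turn [ 0.04  0.04 -0.27] or [-179.96    0.42    0.06]
wrist stylus [324.  251.7] 0.97 [ 0.5887 -0.3288  0.1027]
wrist stylus_grip [320.4 308.2] 0.68 [ 0.5914 -0.3283  0.1827]
wrist stand [318.6 216.9] 0.97 [ 0.5924 -0.3285  0.    ]
tip exp px [317.4338 252.6244] hole [317.7111 231.3893]
0.64 [320.8, 222.1] (281, 184, 75, 82)
```

>>> drive_tool([
  [[0,-0.0032,-0.0005],[0,0,0],0],
  [[0.015,-0.0032,-0.0005],[0,0,0],0],
  [[0.03,-0.0032,-0.0005],[0,0,0],0],
  [[0.04,-0.0032,-0.0005],[0,0,0],0],
  [[0.046,-0.0032,-0.0005],[0,0,0],0],
  [[0.046,-0.0032,-0.0005],[0,0,0],0],
  [[0.046,-0.0032,-0.0005],[0,0,0],0],
])

```text
clock: 57.45
tool_pos: [0.5948, -0.3297, 0.1069]
orientation: [91.6, 89.9, 175.6]
force: [0.4, -0.2, -0.2]
opening: 0.0152
```

```bash
python3 - <<'E'
from h import *
go((.5942,-.3288,.056),174)
z=pose()[0][2]
look("wrist",["stylus","stylus_grip","stand"],"w20",dict(stylus=z-.0485,stylus_grip=z+.0315))
E
```

```text
now [ 0.5948 -0.3297  0.1069] [ 91.5582  89.8762 175.5538] open 0.0152 F [ 0.3729 -0.2134 -0.1516] t 57.45
shift [0.0509 0.0006 0.0008] turn [-0.   -0.   -0.12] or [180.    -0.19   0.01]
wrist stylus [321.8 254.5] 0.97 [ 0.5936 -0.3287  0.0584]
wrist stylus_grip [320.2 309.1] 0.62 [ 0.5946 -0.3294  0.1384]
wrist stand [323.2 229.6] 0.9 [ 0.5922 -0.3298  0.    ]
```

>>> drive_tool([
  [[0.005,0.0005,0.0005],[0,0,0],0],
  [[0.012,0.0005,0.0005],[0,0,0],0],
  [[0.019,0.0005,0.0005],[0,0,0],0],
  [[0.026,0.0005,0.0005],[0,0,0],0],
  [[0.033,0.0005,0.0005],[0,0,0],0],
  [[0.033,0.0005,0.0005],[0,0,0],0],
])

```text
clock: 58.15
tool_pos: [0.5935, -0.3287, 0.0723]
orientation: [79.4, 89.8, 163.3]
force: [-0.6, 0.8, -1.9]
opening: 0.0154
```

>>> drive_tool([
  [[0.005,0,0],[0,0,0],0],
  [[0.01,0,0],[0,0,0],0],
  [[0.014,0,0],[0,0,0],0],
  [[0.0165,0,0],[0,0,0],0],
  [[0.0165,0,0],[0,0,0],0],
  [[0.0165,0,0],[0,0,0],0],
])

```text
clock: 58.65
tool_pos: [0.5935, -0.3287, 0.0557]
orientation: [80.7, 89.8, 164.6]
force: [0.2, -0.1, -0.1]
opening: 0.0151
```

>>> drive_tool([
  [[0.0007,0,0],[0,0,0],0],
  [[0.0007,0,0],[0,0,0],0.3],
  [[0.0007,0,0],[0,0,0],0.6],
  [[0.0007,0,0],[0,0,0],0.6],
  [[0.0007,0,0],[0,0,0],0.6],
  [[0.0007,0,0],[0,0,0],0.6],
  [[0.0007,0,0],[0,0,0],0.6],
  [[0.0007,0,0],[0,0,0],0.6],
  [[-0.01,0,0],[0,0,0],0.6],
  [[-0.03,0,0],[0,0,0],0.7],
  [[-0.06,0,0],[0,0,0],0.8],
  [[-0.1,0,0],[0,0,0],0.8],
  [[-0.14,0,0],[0,0,0],0.8],
  [[-0.18,0,0],[0,0,0],0.8],
  [[-0.2,0.025,0.025],[0,0,0],0.8],
  [[-0.2,0.05,0.055],[0,0,0],0.8],
  [[-0.2,0.05,0.055],[0,0,0],0.8],
  [[-0.2,0.05,0.055],[0,0,0],0.8],
])

```text
clock: 60.15
tool_pos: [0.5497, -0.2678, 0.2584]
orientation: [48.1, 89.9, 132.2]
force: [0.1, -0.2, 0.4]
opening: 0.0699
```

```bash
python3 - <<'E'
from h import *
ZS["jar1"]=.066
t,R,o=pose();print(t,o["clock"],o["force"],o["opening"])
im,cal=look("wrist",["stylus","stylus_grip","stand","bar","reset_large_top"],"w21")
blobs(im,cal,(395,60,430,175),100,.039)
S={c:look(c,["bar","bar_end_a","jar1","stylus","reagent","beaker"])[0] for c in("scene","side")}
f=lambda a,w,h:cv2.resize(a,(w,h),interpolation=cv2.INTER_CUBIC)
cv2.imwrite("pics/c21.png",np.hstack([f(im[60:300,200:440],300,300),f(S["scene"][160:300,220:360],250,300),f(S["side"][170:300,245:425],250,300)]))
E
```

```text
[ 0.5497 -0.2678  0.2584] 60.15 [ 0.1391 -0.1527  0.4097] 0.06993917489250812
wrist stylus [277.4 145.4] 0.57 [ 0.5908 -0.3301  0.006 ]
wrist stylus_grip [264.8 152.3] 0.64 [ 0.5941 -0.3284  0.086 ]
wrist stand [278.  144.8] 0.87 [ 0.5907 -0.3305  0.    ]
wrist reset_large_top [424.7 137.3] 0.63 [ 0.437  -0.3239  0.039 ]
wrist reset_large_top [278.7 147.7] 0.32 [ 0.5861 -0.329   0.039 ]
347 bb [395  60  35  12] cen [410.6225  64.5533] [ 0.4487 -0.3934  0.039 ] mid [ 0.4474 -0.3924  0.039 ]
122 bb [415  88  12  13] cen [420.5902  94.082 ] [ 0.4399 -0.3656  0.039 ] mid [ 0.44   -0.3657  0.039 ]
107 bb [418 134  11  12] cen [422.9159 139.7009] [ 0.4389 -0.3217  0.039 ] mid [ 0.4388 -0.3219  0.039 ]
340 bb [395 163  35  12] cen [413.2941 169.5588] [ 0.4497 -0.2926  0.039 ] mid [ 0.451  -0.2938  0.039 ]
scene bar [296.6 227.9] 0.66 [ 0.6071 -0.0161  0.128 ]
scene bar_end_a [267.  192.1] 0.84 [ 0.5782 -0.2131  0.137 ]
scene bar_end_a [323.6 256.7] 0.78 [0.6302 0.138  0.137 ]
scene jar1 [290.7 235.5] 0.6 [ 0.6019 -0.0562  0.066 ]
scene jar1 [302.4 248.2] 0.6 [0.6095 0.0137 0.066 ]
scene stylus [248.3 210.9] 0.52 [ 0.6011 -0.3142  0.006 ]
scene reagent [461.5 365. ] 0.73 [0.5213 0.5648 0.    ]
scene beaker [251.3 170.4] 0.77 [ 0.4431 -0.5352  0.    ]
side bar [315.8 222.6] 0.86 [ 0.5944 -0.0297  0.128 ]
side bar_end_a [262.6 241.1] 0.65 [0.6139 0.1455 0.137 ]
side bar_end_a [359.7 204.2] 0.56 [ 0.5681 -0.1881  0.137 ]
side jar1 [306.2 242.1] 0.81 [ 0.609  -0.0048  0.066 ]
side jar1 [322.1 237.4] 0.66 [ 0.5944 -0.0555  0.066 ]
side stylus [377.8 226.2] 0.65 [ 0.5781 -0.3016  0.006 ]
side reagent [134.4 392.1] 0.81 [0.52   0.5716 0.    ]
side reagent [309.2 245.2] 0.32 [ 0.6624 -0.0663  0.    ]
```

View pics/c21.png

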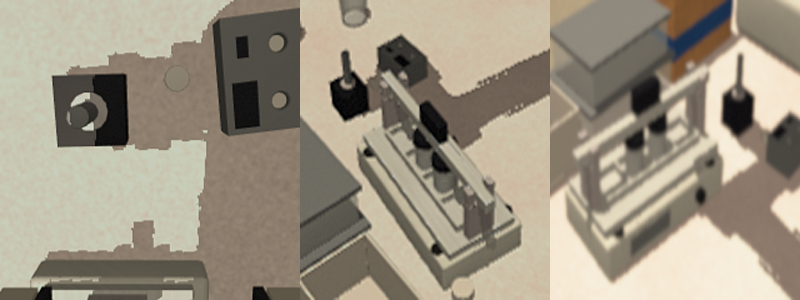

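The last picture shows the bar down in both brackets, two jars standing in bays, the stylus in its stand with its collar down, and both buttons out. I'm handing in.

```bash
python3 -c "
from plant import ctrl
ctrl.close_job();print(ctrl.get_obs()['clock'])"
```

```text
the job is handed in; nothing more can be done
the job is handed in; nothing more can be done
```

I handed the job in at about 60 s on the robot's clock, with every step of the task carried out.

- **Bar out:** I lifted it level out of both brackets and laid it on the worktop.
- **Jars:** Only two were present. I stood them in the two middle bays. The second had been knocked about 15 mm aside, so I measured it again before gripping it.
- **Bar back:** I laid it back in both brackets. The wrist camera put its centre line within about 1 mm of the slot line and 2–4 mm off centre lengthways.
- **Buttons:** With the stylus I pressed the large display's button, then the small one's. Each reached its stop at about 9 N and was held for over a second.
- **Stylus:** I put it back in its stand.

**Last checks:** The final picture shows the jars upright and the bar down. The stylus is upright with its collar on the stand, and the gripper is clear of everything. The buttons look the same as before pressing. The networks placed the reagent jar within about 13 mm and the cup within about 7 mm of where they were first found, within those cameras' scatter.

**What failed or disagreed:**
- **First grasp of the bar:** It closed on air above the grip block. The fingertips sit about 30–36 mm behind the stated TCP, and I allowed for that afterwards.
- **Camera readings:** The scene and side cameras differ by up to about 15 mm on the bar and jars. I relied on the wrist camera instead.
- **Stylus in the grip:** After the presses it seemed to have tilted by about 2 degrees, but it still went into the hole without a force rise.

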